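# Close the packed row and start the clamp bolt

### The job

Stand the loose soapstone block upright on the floor of the wooden tray, in the gap between the jar and the metal block, and let it go. Then start the clamp bolt by its crank: turn it backward (anticlockwise seen from above) until it drops off the start of its thread, as the crank comes over the index rib on the boss's robot side, then forward (clockwise) one full turn until the crank is over the rib again. Finish while still gripping the crank's wooden handle, holding the bolt started, and leave the jar, the metal block and the other things on the table in their places.

Things in the scene. Friction and masses are not known exactly. Their poses are not given: they have to be found in the camera images.
- rack: Fixed packing tray with screw clamp on a grey steel plate 110 (x) by 305 (y) by 8 mm; origin on the table under it, z up. A row of things stands along y in a wooden tray centred at y +75 mm: a jar and a metal block at its ends, an empty gap between them. An upright bolt with a crank stands in a round boss at x 0, y -85 mm. All of it is moved together.
- gap (a point): Centre of the tray floor (8 mm above the table) and of the empty gap, which is about 34 mm long along y; axes as the rack's. Inside, the tray is 46 (x) by 106 (y) mm; its walls are 6 mm thick and rise 22 mm above the floor (30 mm above the table).
- boss (a point): On the bolt's axis at the top of the round steel boss (58 mm diameter, 66 mm above the table); axes as the rack's. A bright index rib, 6 mm wide, on the boss's side towards -x marks the start of the thread. A flat clamp bar 34 mm wide under the crank (top at 96 mm) runs from 59 mm at -y to 126 mm at +y of the axis.
- soapstone: Loose soapstone block, 40 (x) by 28 (y) by 60 (z) mm, about 180 g, upright on the table; origin at the centre of its underside. In the gap its 40 mm side lies along the rack's x, its 28 mm side along the row (rack's y), so that it is gripped across the 40 mm, above the low walls.
- bolt (a joint): Turn of the bolt, rad, growing forward = clockwise from above; 0 (and 6.28) with the crank over the index rib. Handle axis in the rack's frame: x = -0.055 cos(turn), y = -0.085 + 0.055 sin(turn) m. Starts at 0.5 to 2.2, resting on the first thread. Turned backward it rises a little and drops one pitch (6 mm) just past 0, by -0.1. Takes 2 to 6 N at the handle.
- clamp_dog (a joint): Height, m, of the bolt with its clamp bar (which does not turn), 0 at the top of the first thread. At the start it reads -0.006 x turn / 6.28, (to 0.5 mm); it rises to 0 and jumps to about -0.006 at the drop; after one turn forward it reads about -0.012.
- handle (a point): Centre of the crank's upright wooden handle, 20 mm diameter, 40 mm long, some 138 mm above the table. It spins freely on its pin: grip it firmly and lead it round in a level circle without turning the gripper. It also floats on the pin (3 mm down, 17 mm up, soft spring), so a hand kept at one height lets the bolt rise, drop and sink.
- grip: The same wooden handle: origin at the centre of its underside, 20 mm below point handle. Its pin, with a 16 mm cap, stands 23 mm above the handle, its top 181 mm above the table: carry things over it or round it; the crank arm's top lies 30 mm below the handle's centre.
- jar: Small glass jar with steel lid, 36 mm diameter, 55 mm tall, at one end of the row in the tray; origin at the centre of its underside. Stays there.
- metal_block: Aluminium block 40 (x) by 34 (y) by 50 (z) mm, at the other end of the row in the tray; origin at the centre of its underside. Stays there.
- weight: Bystander: round brass weight with a knob, 52 mm diameter, 64 mm tall, about 500 g; origin at the centre of its underside.
- pentagon: Bystander: flat glass pentagon, 84 mm across, 6 mm thick; origin at the centre of its underside.
- came: Bystander: H-section copper came end, 110 (x) by 14 by 16 mm high; origin at the centre of its underside.
- jewel: Bystander: glass jewel, 34 mm diameter, 12 mm tall; origin at the centre of its underside.
- whetstone: Bystander: whetstone 110 (x) by 45 by 22 mm high; origin at the centre of its underside.
- brush: Bystander: hand brush lying along its x.
Mind the look-alikes: they are no part of the job. What is shaped like the soapstone but black or pink is not meant.

How it is judged:
On the way, in this order (a step that is already met when the one before it is completed fails the run):
1. the soapstone block stands in the gap of the row, released (x of soapstone in the frame of rack between -0.012 and 0.012 m and y of soapstone in the frame of rack between 0.058 and 0.092 m and z of soapstone in the frame of rack between 0.003 and 0.0115 m and angle between soapstone's own z axis and vertical below 0.15 rad and angle between the x axis of soapstone and the x axis of rack, either way round below 0.3 rad and contact force between the fingers and soapstone below 0.3 N and linear speed of soapstone below 0.02 m/s), for 0.2 s.
2. turned backward, the bolt has dropped off the thread's start (value of joint clamp_dog below -0.0045 m and value of joint bolt below 0.2 rad), for 0.1 s.
3. one turn forward from the drop, the bolt is started (value of joint bolt between 5.78 and 6.78 rad and value of joint clamp_dog below -0.0105 m), for 0.1 s.
At the end, for the whole second after the job is handed in: Fingers grip the crank handle (over 1.5 N); after its drop the bolt rests one turn (within 0.5 rad) forward of the rib, 10.5 to 13.8 mm down; the block stands released on the tray floor in the middle gap, upright (0.15 rad) and square (0.3 rad); jar and metal block stand in the tray (all of step 1 and all of step 3 and value of joint clamp_dog above -0.0138 m and velocity of joint bolt between -0.15 and 0.15 rad/s and contact force between the fingers and grip above 1.5 N and angle between each of jar, metal_block's own z axis and vertical below 0.15 rad and z of jar in the frame of rack between 0.003 and 0.0115 m and z of metal_block in the frame of rack between 0.003 and 0.0115 m); the arm keeps its last pose, push and grip.
It fails at once if a bystander is shoved more than 30 mm (distance of any of weight, pentagon, came, jewel, whetstone, brush from where it was at the start of the episode above 0.03 m).
It fails at once if the jar or the metal block is knocked out of the row or over (distance of any of jar, metal_block from where it was at the start of the episode above 0.03 m or angle between any of jar, metal_block's own z axis and vertical above 0.6 rad).
It also fails if it takes over 70 s, if anything falls off the work surface, if the arm or the gripper's body presses on something with over 40 N, if the wrist force passes 120 N, or if a joint passes its speed limit or range.

### The arm

A 7-joint arm with a two-finger parallel gripper is mounted at the origin on the work surface. World frame = base frame: x ahead of the robot, y to its left, z up, the work surface at z = 0. Lengths are in m, angles in rad, forces in N, time in s.
With the tool pointing down it reaches from about 0.4 to 0.85 m from the base axis. Payload 4.4 kg.
Tool frame: the origin (TCP) lies between the finger pads; the fingertips stand 25 mm ahead of it and the grasp point (between the pads) lies 6 mm ahead of it; z points along the fingers, y is the direction in which the jaws open and shut (so a half turn about z gives the same grasp; the last joint's range is limited). The gripper opens to 94 mm and grips with 3 to 60 N. Pads are 16 mm wide; open, the fingers measure 119 mm over their backs; the gripper's body (75 mm by 177 mm) begins 78 mm behind the grasp point.
Start: joints at [-1.34, 0.628, 0.038, 1.517, -0.027, 0.996, -0.02], TCP at [0.19, 0.622, 0.2] pointing down, gripper open.
Joint ranges: [-3.06, 3.06], [-0.37, 2.12], [-1.25, 1.32], [0.18, 2.47], [-1.1, 4.24], [0.23, 1.98], [-2.94, 2.94]. Speed limits (rad/s): [2.57, 2.57, 3.14, 3.14, 3.14, 3.14, 3.14].

### API

Orientations are given as a unit quaternion [w, x, y, z].
In Python, from cell import state, read_camera, get_calibration, sign_off, recognise gives the robot as it stands.
- The arm moves only by the tool drive_tool, never from a script. Its argument "commands" is one flat list of numbers, 7 for each row, row after row: the turn, a rotation vector about the world's x, y, z in units of 0.12 rad (1.0 is 0.12 rad), then the shift along the world's x, y, z in units of 0.04 m (1.0 is 0.04 m), then the gripper's target within -1 to 1 (fully open at 1, half-way at 0, shut at -1). In form: [rx, ry, rz, x, y, z, fingers, rx, ry, rz, x, y, z, fingers, ...]. A call has 1 to 12 rows; each row shifts and turns the commanded pose from where the row before left it; what a row does not reach is not made up. A row lasts 1/12 s, in which the tool goes at most 41.7 mm and 7.16 degrees, less where a joint would pass 70% of its speed; a pose out of reach is approached as far as the arm can. A call with a number of a shift or a turn outside -1 to 1 is refused whole. A call with a gripper value outside its range is refused whole. The fingers move at their own pace and stop on an object; "force" is the grip in N (left out, the last holds). Time passes only in rows, so rows that do not move let the fingers close. It gives the time, the measured TCP pose, the force and the opening at its end, in the units of the state.
- state(): the state, without advancing time (a new reading comes with each control period).
- read_camera(name): name is "scene" or "top" or "wrist"; returns the picture (400x640x3 uint8, red, green, blue); there is no depth.
- get_calibration(name): a dict with "K" (3x3 intrinsics, pixels), "world_to_cam" (4x4, takes a point from world to camera coordinates); the wrist camera has in their place "T_tool_cam" (4x4, takes a point from camera to tool coordinates, whose origin is the TCP and whose axes are the flange's). Camera axes: x right, y up, looking along -z (the intrinsics and any distortion apply to the point x, -y, -z); pixel columns grow to the right and rows downward; lengths in m; the calibration is good to about 2 mm. The wrist camera is an equidistant fisheye: a pixel r from the principal point sees the ray r / f radians off the axis. A picture is of the moment at which its call begins: read the wrist's pose just before it. get_calibration takes no time and is no camera call.
- sign_off(): hands the job in, once; it reports no verdict.
Trained networks look in the newest picture that a camera, given by its name, has taken for a name from the list of things; names that differ only in an ending like _2 or _b are one class to them, and where a whole thing is asked for, a point or a joint stands for the part that bears it (a point fixed in the world has none). Each returns a list of dicts, best first, with "conf" (0 to 1); they miss things now and then, are a little off and sometimes report something else, mostly with a low value. They report only what shows in the picture. A call takes as long as a camera call. They do not tell look-alikes from the thing itself.
- recognise(thing, camera): "uv" ([column, row] in pixels, amid what is visible of it).
The state is a dict: "time": time; "q": joint angles; "dq": joint speeds; "joint_efforts": joint torques, N m; "tcp_pos": TCP position; "eef_rot": TCP orientation; "ft_force": force on the tool from outside, world axes, zero at the start; "wrist_torque": the same for the moment, N m; "gripper_width": finger opening in m.
Only numpy, scipy, OpenCV 4.12 (cv2) and the standard library are available. Lean on these libraries where they do the work, as an engineer would, in place of code of your own. Each camera call takes 0.05 s, during which the arm holds its last target.

## Working session

There is one attempt and no reset: what is moved stays moved. The work goes in short steps, Python scripts to look and compute and a tool call to move; the robot and the scene stay as the last step left them, time stands still between calls to the robot, and variables do not carry over. Pictures are saved under pics/ and viewed, and the job is handed in when it is done.

Besides the shell and the picture viewer there is one more tool, called after "Emit:" by a JSON object that holds its "fn" and its "kwargs", one argument or row to a line. drive_tool: Moves the arm, as the interface text tells. Its arguments: {"type":"object","properties":{"commands":{"type":"array","items":{"type":"number"}},"force":{"type":"number"}},"required":["commands"]}

```bash
mkdir -p pics; ls; python3 - <<'E'
from cell import *
import cv2
s=state();print(s)
for n in("scene","top","wrist"):
    im=read_camera(n);cv2.imwrite(f"pics/{n}0.png",im[:,:,::-1]);print(n,get_calibration(n))
    for t in("soapstone","gap","boss","handle","grip","jar","metal_block"):
        try: print(t,[( [round(float(x)) for x in d['uv']],round(float(d['conf']),2)) for d in recognise(t,n)])
        except Exception as e: print(t,e)
E
```

```text
pics
{'time': 0.0, 'q': array([-1.33977128,  0.62933884,  0.03847027,  1.51831236, -0.02701083,
        0.99629686, -0.0199753 ]), 'dq': array([ 9.31378591e-04, -7.46474052e-04,  4.56142766e-05, -2.74397047e-03,
        3.88704015e-04,  5.85221403e-04,  4.17907877e-04]), 'joint_efforts': array([-4.89619488e-04, -5.49729860e+01,  1.14361636e+00, -1.86634612e+01,
       -5.21347323e-02,  2.39503558e-02,  1.71620873e-04]), 'tcp_pos': array([0.18990999, 0.62095812, 0.19897717]), 'eef_rot': array([-1.20829364e-04,  1.47869634e-01,  9.89006435e-01, -9.10334695e-04]), 'ft_force': array([-0.00328114,  0.35951309, -0.24471791]), 'wrist_torque': array([ 0.03560389, -0.01315773, -0.00631188]), 'gripper_width': 0.09391501524381919}
scene {'K': array([[509.34954887,   0.        , 313.43220037],
       [  0.        , 509.34954887, 199.61188139],
       [  0.        ,   0.        ,   1.        ]]), 'world_to_cam': array([[-0.49279595,  0.87014119,  0.00254282,  0.28389746],
       [-0.68169641, -0.38788495,  0.62035092,  0.27520657],
       [ 0.5407792 ,  0.30397299,  0.78432026, -1.69346769],
    
[... 1039 characters left out ...]
 [([276, 192], 0.52)]
metal_block [([288, 192], 0.55), ([323, 181], 0.19)]
wrist {'K': array([[309.70691629,   0.        , 319.64807969],
       [  0.        , 309.70691629, 200.58768304],
       [  0.        ,   0.        ,   1.        ]]), 'T_tool_cam': array([[ 2.88563230e-06,  9.60376644e-01,  2.78705402e-01,
         8.12929769e-02],
       [ 9.99999940e-01, -9.94611357e-05,  3.32374324e-04,
        -2.09928749e-03],
       [ 3.46924894e-04,  2.78705384e-01, -9.60376587e-01,
        -1.84617567e-01],
       [ 0.00000000e+00,  0.00000000e+00,  0.00000000e+00,
         1.00000000e+00]])}
soapstone [([24, 359], 0.73), ([30, 387], 0.6)]
gap []
boss []
handle []
grip []
jar []
metal_block []
```

```bash
python3 - <<'E'
import cv2
for n,(a,b,c,d) in dict(scene=(180,420,110,290),top=(240,480,120,290)).items():
    im=cv2.imread(f"pics/{n}0.png")[c:d,a:b]
    cv2.imwrite(f"pics/{n}0c.png",cv2.resize(im,None,fx=3.3,fy=3.3,interpolation=cv2.INTER_CUBIC))
E
```

```text
(no output)
```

View pics/scene0.png

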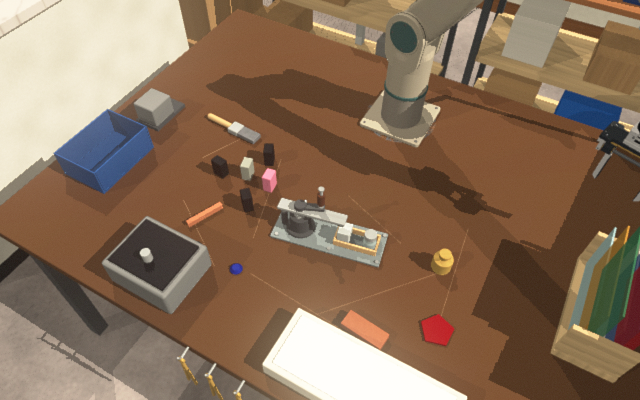

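View pics/top0.png

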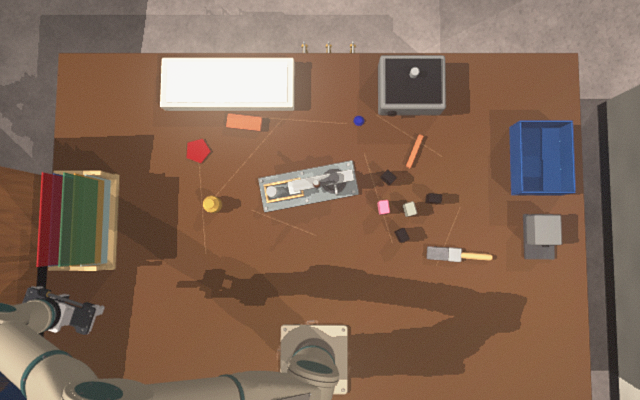

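```bash
ls pics
```

```text
scene0.png
scene0c.png
top0.png
top0c.png
wrist0.png
```

View pics/scene0c.png

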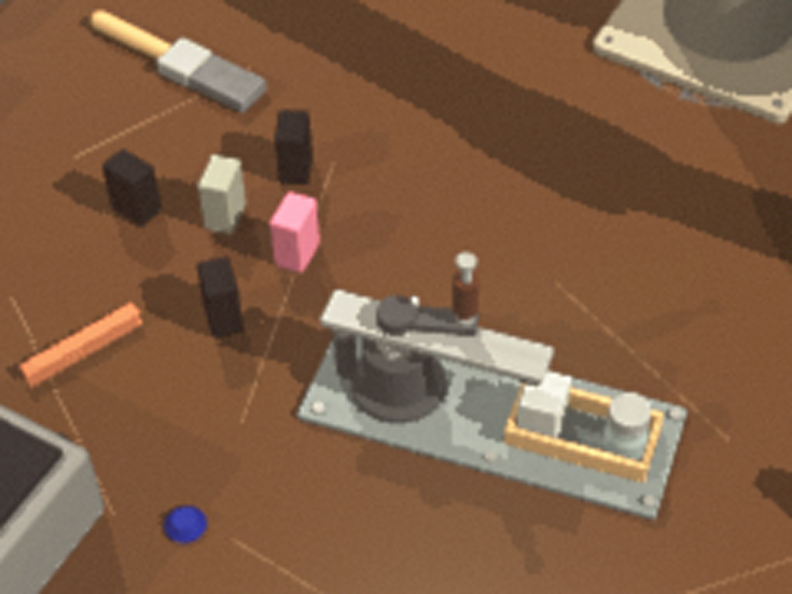

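View pics/top0c.png

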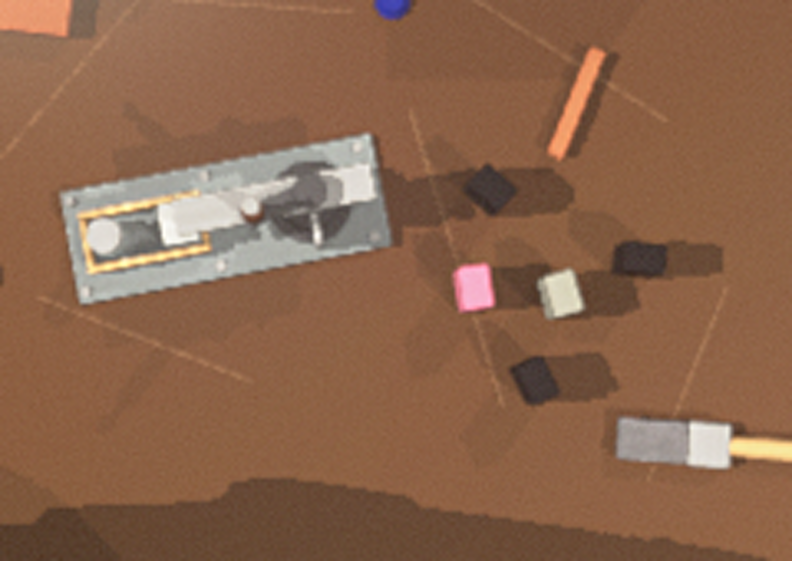

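```bash
cat > h.py <<'E'
import numpy as np, cv2
from cell import *
from scipy.spatial.transform import Rotation as R
from scipy.optimize import least_squares
def ray(n,uv,s=None):
    c=get_calibration(n);K=c['K'];u,v=uv
    if n=='wrist':
        x=(u-K[0,2])/K[0,0];y=(v-K[1,2])/K[1,1];r=np.hypot(x,y)+1e-12
        d=np.array([np.sin(r)*x/r,-np.sin(r)*y/r,-np.cos(r)])
        T=pose(s)@c['T_tool_cam'];return T[:3,3],T[:3,:3]@d
    d=np.array([(u-K[0,2])/K[0,0],-(v-K[1,2])/K[1,1],-1.]);T=np.linalg.inv(c['world_to_cam'])
    return T[:3,3],T[:3,:3]@d
def pose(s):
    T=np.eye(4);q=s['eef_rot'];T[:3,:3]=R.from_quat([q[1],q[2],q[3],q[0]]).as_matrix();T[:3,3]=s['tcp_pos'];return T
def onz(n,uv,z,s=None):
    o,d=ray(n,uv,s);return o+d*(z-o[2])/d[2]
def proj(n,p,s=None):
    c=get_calibration(n);K=c['K'];p=np.append(p,1)
    if n=='wrist':
        q=np.linalg.inv(pose(s)@c['T_tool_cam'])@p;x,y,z=q[0],-q[1],-q[2]
        r=np.hypot(x,y)+1e-12;t=np.arctan2(r,z);return np.array([K[0,2]+K[0,0]*t*x/r,K[1,2]+K[1,1]*t*y/r])
    q=c['world_to_cam']@p;return np.array([K[0,2]+K[0,0]*q[0]/-q[2],K[1,2]-K[1,1]*q[1]/-q[2]])
def snap(n,name,crop=None,f=1):
    s=state();im=read_camera(n)
    a,b,c,d=crop or(0,640,0,400)
    cv2.imwrite(f'pics/{name}.png',cv2.resize(np.ascontiguousarray(im[c:d,a:b,::-1]),None,fx=f,fy=f,interpolation=cv2.INTER_CUBIC));return s,im
def fitpose(n,pts,uvs,s=None,x0=(0.5,0,0)):
    def f(p):
        c,si=np.cos(p[2]),np.sin(p[2])
        return np.concatenate([proj(n,[p[0]+c*a-si*b,p[1]+si*a+c*b,z],s)-uv for (a,b,z),uv in zip(pts,uvs)])
    r=least_squares(f,x0);return r.x,np.abs(r.fun).max()
E
python3 - <<'E'
from h import *
g=lambda x,y:(x/3.3+240-.35,y/3.3+120-.35)
C=[g(62,191),g(372,134),g(391,244),g(83,303)]
# image: up=+x world, left=+y
print('rack',fitpose('top',[(.055,.1525,.008),(.055,-.1525,.008),(-.055,-.1525,.008),(-.055,.1525,.008)],C))
for nm,c in dict(soap=[(538,277),(572,269),(583,308),(548,318)],).items():
    P=[onz('top',g(*q),.06)for q in c];print(np.round(P,4),np.mean(P,0),[np.linalg.norm(P[i]-P[i-1]) for i in range(4)])
h=onz('top',g(252,203),.181);print('pin',h)
for uv in [(409,209),(384,207),(388,178),(402,235),(433,199),(444,254),(416,151),(212,204),(359,120)]: print(uv,onz('top',uv,.04))
E
```

```text
rack (array([0.535262  , 0.02122722, 0.19046006]), np.float64(0.8180054851155205))
[[ 0.4763 -0.2696  0.06  ]
 [ 0.4839 -0.301   0.06  ]
 [ 0.4479 -0.3108  0.06  ]
 [ 0.4385 -0.2785  0.06  ]] [ 0.46166939 -0.28994088  0.06      ] [np.float64(0.03887111434028083), np.float64(0.03230846598697717), np.float64(0.03731168208308126), np.float64(0.03361737653108625)]
pin [ 0.53069059 -0.00890576  0.181     ]
(409, 209) [ 0.46102493 -0.2916462   0.04      ]
(384, 207) [ 0.46680772 -0.21464412  0.04      ]
(388, 178) [ 0.55703455 -0.22741049  0.04      ]
(402, 235) [ 0.38093626 -0.26951506  0.04      ]
(433, 199) [ 0.49233508 -0.36586934  0.04      ]
(444, 254) [ 0.3237935  -0.39729084  0.04      ]
(416, 151) [ 0.64210362 -0.31493404  0.04      ]
(212, 204) [0.47338763 0.31897287 0.04      ]
(359, 120) [ 0.73991465 -0.13739612  0.04      ]
```

Emit:
{"fn": "drive_tool", "kwargs": {
  "commands": [0,0,-0.3,0.2,-0.4,0.3,1,0,0,-0.5,0.43,-0.72,0.2,1,0,0,-0.5,0.43,-0.72,0.2,1,0,0,-0.5,0.43,-0.72,0.2,1,0,0,-0.5,0.43,-0.72,0.2,1,0,0,-0.5,0.43,-0.72,0.2,1,0,0,-0.5,0.43,-0.72,0.2,1,0,0,-0.5,0.43,-0.72,0.2,1,0,0,-0.5,0.43,-0.72,0.2,1,0,0,-0.5,0.43,-0.72,0.2,1]
}}

```text
time: 2.03
tcp_pos: [0.3535, 0.3449, 0.2846]
eef_rot: [0.0, 0.424, 0.906, 0.0]
ft_force: [0.3, 0.3, 0.6]
gripper_width: 0.094
```

```bash
python3 -c "
from h import *
s=state();print(s['q'],s['tcp_pos'],pose(s)[:3,:3].round(3))"
```

```text
[-1.01061188  0.31349496  0.24234255  1.82880349 -0.08784906  1.0089498
 -0.03774217] [0.35350664 0.34492641 0.28455377] [[-0.64   0.768  0.   ]
 [ 0.768  0.64   0.001]
 [ 0.     0.001 -1.   ]]
```

Emit:
{"fn": "drive_tool", "kwargs": {
  "commands": [0,0,-0.47,0.41,-0.68,0.07,0.3,0,0,-0.47,0.41,-0.68,0.07,0.3,0,0,-0.47,0.41,-0.68,0.07,0.3,0,0,-0.47,0.41,-0.68,0.07,0.3,0,0,-0.47,0.41,-0.68,0.07,0.3,0,0,-0.47,0.41,-0.68,0.07,0.3,0,0,-0.47,0.41,-0.68,0.07,0.3,0,0,-0.47,0.41,-0.68,0.07,0.3,0,0,-0.47,0.41,-0.68,0.07,0.3,0,0,0,0,0,0,0.3,0,0,0,0,0,0,0.3]
}}

```text
time: 2.95
tcp_pos: [0.5011, 0.0999, 0.3093]
eef_rot: [0.0, 0.638, 0.77, 0.0]
ft_force: [-1.1, 1.4, -0.5]
gripper_width: 0.0608
```

```bash
python3 -c "
from h import *
s,im=snap('wrist','w1',f=1.25);cv2.imwrite('pics/w1full.png',im[:,:,::-1]);np.save('w1.npy',s,allow_pickle=True);print(s['q'],s['tcp_pos'],s['eef_rot'])"
```

```text
[-0.58579289  0.33615578  0.46123839  1.75118608 -0.16574876  1.09219755
  0.11633449] [0.50113859 0.09986007 0.30928581] [3.37944658e-04 6.38136659e-01 7.69923034e-01 1.08452078e-04]
```

View pics/w1.png

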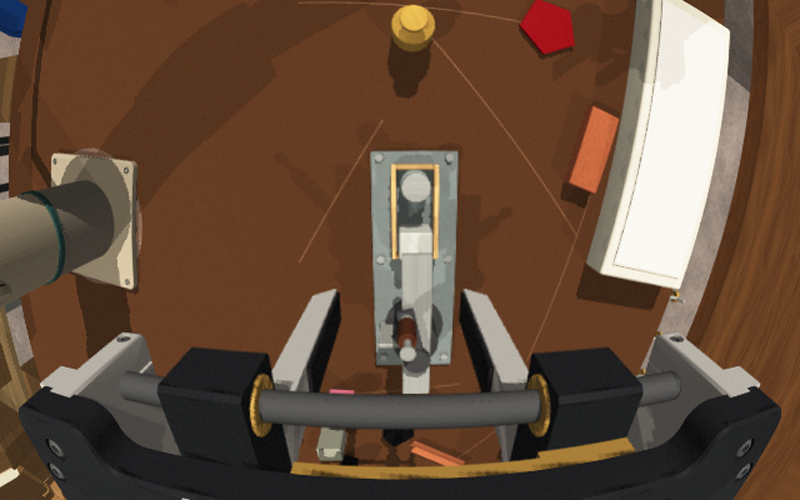

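```bash
python3 -c "
import cv2
im=cv2.imread('pics/w1full.png')
cv2.imwrite('pics/w1c.png',cv2.resize(im[110:230,280:390],None,fx=5,fy=5,interpolation=cv2.INTER_CUBIC))
cv2.imwrite('pics/w1d.png',cv2.resize(im[220:310,280:390],None,fx=6,fy=6,interpolation=cv2.INTER_CUBIC))"
```

```text
(no output)
```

View pics/w1c.png

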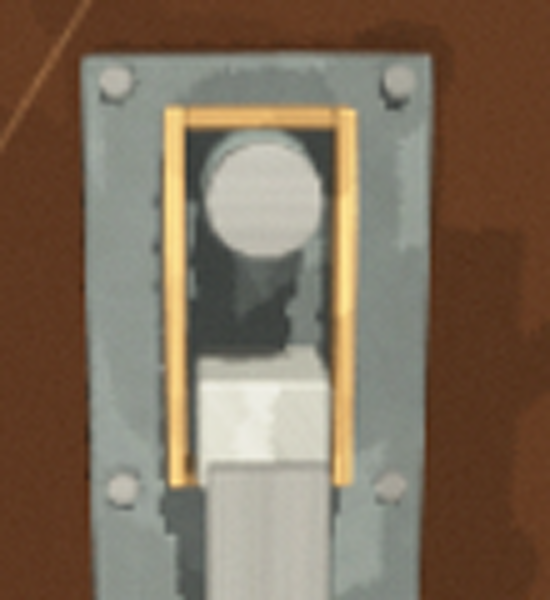

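View pics/w1d.png

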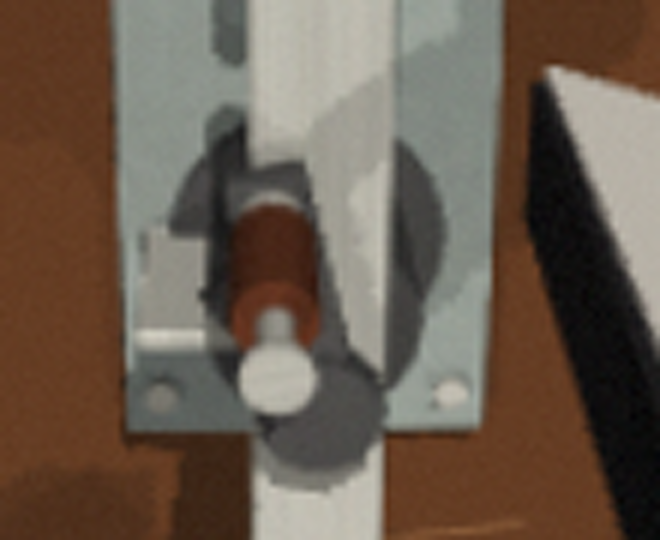

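```bash
python3 - <<'E'
from h import *
s=np.load('w1.npy',allow_pickle=True).item()
c=lambda x,y:np.array([x/5+279.6,y/5+109.6]);d=lambda x,y:np.array([x/6+279.6,y/6+219.6])
pts=[(-.055,.1525,.008),(.055,.1525,.008),(-.029,.134,.03),(.029,.134,.03),(-.029,.016,.03),(.029,.016,.03),(-.055,-.1525,.008),(.055,-.1525,.008)]
uv=[c(82,57),c(432,55),c(164,108),c(357,108),c(168,487),c(352,487),d(127,432),d(482,432)]
r,e=fitpose('wrist',pts,uv,s,(.535,.02,.19));print(r,e)
def rk(p):
    a=p[:2]-r[:2];C,S=np.cos(r[2]),np.sin(r[2]);return [C*a[0]+S*a[1],-S*a[0]+C*a[1]]
for p,u in zip(pts,uv): print(p,np.round(rk(onz('wrist',u,p[2],s)),4))
print('jar',rk(onz('wrist',c(265,200),.063,s)),rk(onz('wrist',c(265,258),.063,s)))
print('mb',rk(onz('wrist',c(200,380),.058,s)),rk(onz('wrist',c(328,378),.058,s)))
print('cap',rk(onz('wrist',d(278,378),.180,s)))
print('handle top',rk(onz('wrist',d(277,315),.157,s)))
print('hub',rk(onz('wrist',d(322,430),.11,s)))
C,S=np.cos(r[2]),np.sin(r[2])
print('gap world',r[0]-S*.075,r[1]+C*.075)
E
```

```text
[0.53441786 0.02167797 0.19306935] 1.261407024829495
(-0.055, 0.1525, 0.008) [-0.0547  0.1505]
(0.055, 0.1525, 0.008) [0.0546 0.1511]
(-0.029, 0.134, 0.03) [-0.0288  0.1354]
(0.029, 0.134, 0.03) [0.0288 0.1353]
(-0.029, 0.016, 0.03) [-0.0289  0.0174]
(0.029, 0.016, 0.03) [0.029 0.017]
(-0.055, -0.1525, 0.008) [-0.0547 -0.1534]
(0.055, -0.1525, 0.008) [ 0.0549 -0.1551]
jar [np.float64(-0.00014473265922075942), np.float64(0.11134968491105339)] [np.float64(-0.000123690303057776), np.float64(0.09489305828239504)]
mb [np.float64(-0.01862324516464068), np.float64(0.05849784485888087)] [np.float64(0.018481149920734005), np.float64(0.058896915857927966)]
cap [np.float64(-0.011872311776641723), np.float64(-0.028889388981193254)]
handle top [np.float64(-0.011638817019242064), np.float64(-0.027556767240305282)]
hub [np.float64(0.00030845785116135477), np.float64(-0.08674097107691343)]
gap world 0.5200274549854877 0.09528446733926371
```

Emit:
{"fn": "drive_tool", "kwargs": {
  "commands": [0,0,0.05,-0.09,-0.5,0,0.3,0,0,0.05,-0.09,-0.9,0,0.3,0,0,0.05,-0.09,-0.95,0,0.3,0,0,0.05,-0.09,-0.95,0,0.3,0,0,0.05,-0.09,-0.95,0,0.3,0,0,0.05,-0.09,-0.95,0,0.3,0,0,0.05,-0.09,-0.95,-0.3,0.3,0,0,0.05,-0.09,-0.95,-0.6,0.3,0,0,0.05,-0.09,-0.95,-0.6,0.3,0,0,0,-0.09,-0.95,-0.6,0.3,0,0,0,-0.09,-0.75,-0.6,0.3,0,0,0,0,0,-0.6,0.3]
}}

```text
time: 4.0
tcp_pos: [0.4606, -0.2854, 0.1819]
eef_rot: [0.002, 0.618, 0.786, -0.002]
ft_force: [0.4, -0.3, 0.8]
gripper_width: 0.0609
```

Emit:
{"fn": "drive_tool", "kwargs": {
  "commands": [0,0,0,0,0,0,0.3,0,0,0,0,0,0,0.3]
}}

```text
time: 4.17
tcp_pos: [0.4616, -0.2774, 0.1817]
eef_rot: [-0.002, 0.615, 0.789, 0.0]
ft_force: [0.3, -0.1, 0.1]
gripper_width: 0.0607
```

```bash
python3 -c "
from h import *
s,im=snap('wrist','w2',(180,460,120,330),2.8);cv2.imwrite('pics/w2full.png',im[:,:,::-1]);np.save('w2.npy',s,allow_pickle=True);print(s['q'],s['tcp_pos'],pose(s)[:3,:3].round(3))"
```

```text
[ 0.17683393  0.53280197  0.47145839  1.85585197 -0.318984    0.83155817
  1.05699638] [ 0.46159364 -0.2773692   0.18169521] [[-0.244  0.97  -0.002]
 [ 0.97   0.244  0.003]
 [ 0.003 -0.002 -1.   ]]
```

View pics/w2.png

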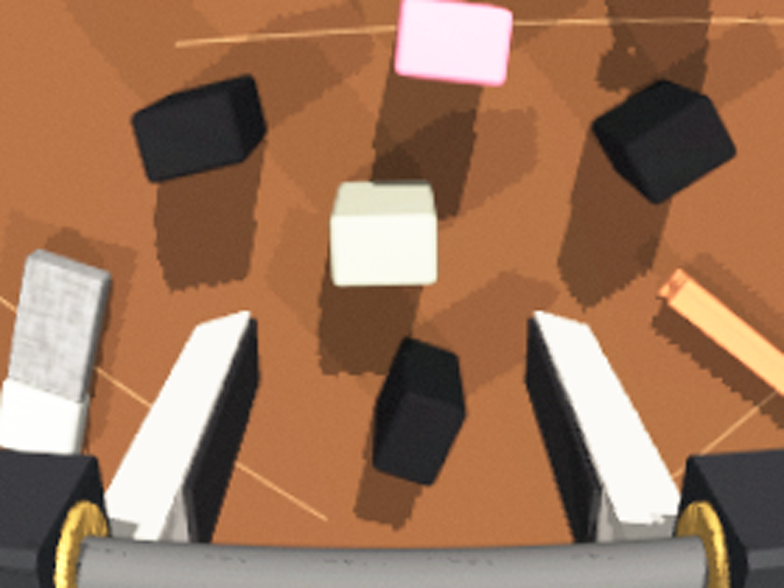

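```bash
python3 - <<'E'
from h import *
s=np.load('w2.npy',allow_pickle=True).item()
c=lambda x,y:np.array([x/2.8+179.7,y/2.8+119.7])
P=[onz('wrist',c(*q),.06,s) for q in [(331,215),(437,213),(437,285),(332,286)]]
Q=[onz('wrist',c(*q),.00,s) for q in [(341,183),(432,182)]]
print(np.round(P,4),np.mean(P,0),Q)
for i in range(4): d=P[i]-P[i-1];print(np.linalg.norm(d),np.arctan2(d[1],d[0]))
print(fitpose('wrist',[(-.02,.014,.06),(.02,.014,.06),(.02,-.014,.06),(-.02,-.014,.06),(-.02,.014,0),(.02,.014,0)],[c(331,215),c(437,213),c(437,285),c(332,286),c(341,183),c(432,182)],s,(.46,-.29,.25)))
E
```

```text
[[ 0.4398 -0.2876  0.06  ]
 [ 0.4774 -0.2774  0.06  ]
 [ 0.4846 -0.3045  0.06  ]
 [ 0.4464 -0.3145  0.06  ]] [ 0.46205847 -0.29600505  0.06      ] [array([ 0.4404823 , -0.28945335,  0.        ]), array([ 0.47869254, -0.27937332,  0.        ])]
0.027687013767573654 1.810407830182355
0.03888732884576795 0.2663567884757901
0.028025116946848436 -1.3089922614715483
0.03950167789935921 -2.884038504873849
(array([ 0.46235207, -0.29655656,  0.25522301]), np.float64(1.280923683941836))
```

Emit:
{"fn": "drive_tool", "kwargs": {
  "commands": [0,0,0.1,0,-0.25,0,0.3,0,0,0,0,-0.22,0,0.3,0,0,0,0,0,-0.5,0.3,0,0,0,0,0,-0.75,0.3,0,0,0,0,0,-0.5,0.3,0,0,0,0,0,0,0.3,0,0,0,0,0,0,0.3]
}}

```text
time: 4.8
tcp_pos: [0.4619, -0.299, 0.113]
eef_rot: [0.0, 0.611, 0.792, -0.0]
ft_force: [-0.9, -0.1, 0.8]
gripper_width: 0.061
```

```bash
python3 -c "
from h import *
s,im=snap('wrist','w3',(180,460,120,330),2.8);np.save('w3.npy',s,allow_pickle=True);print(s['tcp_pos'],pose(s)[:3,:3].round(3))"
```

```text
[ 0.46192623 -0.2989755   0.11302446] [[-0.254  0.967 -0.   ]
 [ 0.967  0.254 -0.   ]
 [-0.    -0.    -1.   ]]
```

View pics/w3.png

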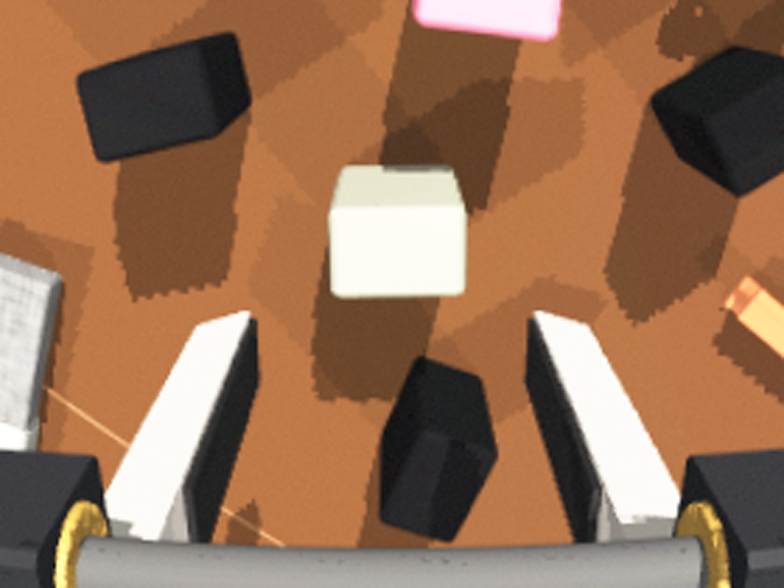

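```bash
python3 - <<'E'
from h import *
s=np.load('w3.npy',allow_pickle=True).item()
c=lambda x,y:np.array([x/2.8+179.7,y/2.8+119.7])
P=[onz('wrist',c(*q),.06,s) for q in [(330,207),(465,206),(465,295),(331,297)]]
print(np.mean(P,0))
for i in range(4): d=P[i]-P[i-1];print(np.linalg.norm(d),np.arctan2(d[1],d[0]))
t=pose(s); print([(proj('wrist',(t@np.array([0,0.03*k,.025,1]))[:3],s)-[179.7,119.7])*2.8 for k in(-1,1)])
E
```

```text
[ 0.46178028 -0.29609408  0.06      ]
0.027305735902084873 1.816928659072058
0.038350945666498805 0.26429760439382105
0.02700006036986009 -1.289086745826524
0.039318220211913335 -2.8695310562763225
[array([280.63532995, 295.38745081]), array([511.61111456, 295.29123643])]
```

Emit:
{"fn": "drive_tool", "kwargs": {
  "commands": [0,0,0.08,0,0.07,-0.4,0.3,0,0,0,0,0,-0.6,0.3,0,0,0,0,0,-0.5,0.3,0,0,0,0,0,0,0.3,0,0,0,0,0,0,0.3,0,0,0,0,0,0,-0.5,0,0,0,0,0,0,-0.5,0,0,0,0,0,0,-0.5,0,0,0,0,0,0,-0.5,0,0,0,0,0,0,-0.5],
  "force": 25
}}

```text
time: 5.68
tcp_pos: [0.4626, -0.2962, 0.0536]
eef_rot: [0.001, 0.607, 0.795, 0.0]
ft_force: [0.8, -0.5, 5.1]
gripper_width: 0.0378
```

Emit:
{"fn": "drive_tool", "kwargs": {
  "commands": [0,0,0,0,0,0.2,-0.6,0,0,0,0,0,0.4,-0.6,0,0,0,0,0,0.7,-0.6,0,0,0,0,0,0.9,-0.6,0,0,0,0,0,0.9,-0.6,0,0,0,0,0,0.9,-0.6,0,0,0,0,0,0.9,-0.6,0,0,0,0,0,0.6,-0.6,0,0,0,0,0,0.3,-0.6,0,0,0,0,0,0,-0.6]
}}

```text
time: 6.52
tcp_pos: [0.4627, -0.2969, 0.2881]
eef_rot: [0.003, 0.607, 0.795, 0.001]
ft_force: [0.2, -0.1, -0.0]
gripper_width: 0.0189
```

```bash
python3 -c "
from h import *
s,im=snap('wrist','w4',(180,460,120,330),2.8);np.save('w4.npy',s,allow_pickle=True);print(s['tcp_pos'],pose(s)[:3,:3].round(3),s['ft_force'])"
```

```text
[ 0.46274663 -0.29693744  0.28807591] [[-0.263  0.965  0.005]
 [ 0.965  0.263 -0.003]
 [-0.004  0.004 -1.   ]] [ 0.16002331 -0.07529286 -0.01849257]
```

View pics/w4.png

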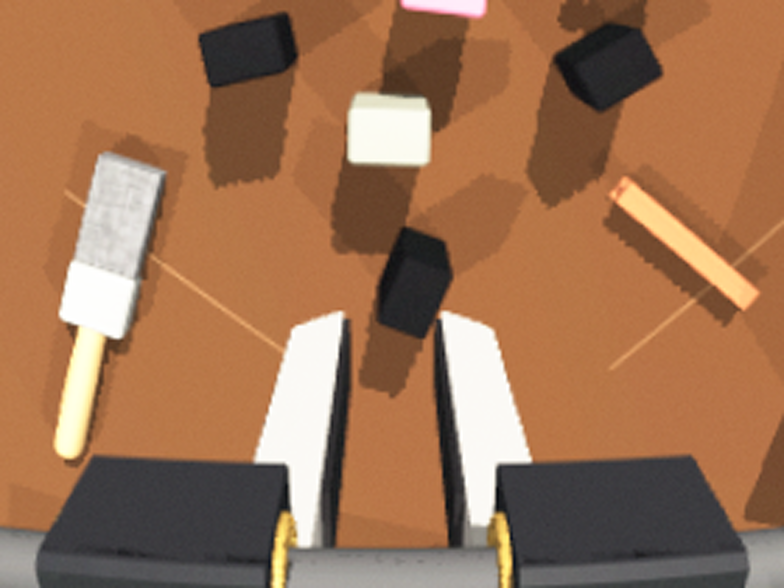

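```bash
python3 - <<'E'
from h import *
s=np.load('w4.npy',allow_pickle=True).item()
c=lambda x,y:np.array([x/2.8+179.7,y/2.8+119.7])
P=[onz('wrist',c(*q),.06,s) for q in [(350,106),(431,105),(430,164),(348,163)]]
print(np.round(P,4),np.mean(P,0))
for i in range(4): d=P[i]-P[i-1];print(np.linalg.norm(d),np.arctan2(d[1],d[0]))
s,im=snap('scene','s1',(180,420,80,260),3.3)
t=pose(s); print([(proj('scene',(t@np.array([0,0,k,1]))[:3])-[180,80])*3.3 for k in(-.1,0,.025)])
E
```

```text
[[ 0.4384 -0.2839  0.06  ]
 [ 0.4757 -0.2733  0.06  ]
 [ 0.4831 -0.3013  0.06  ]
 [ 0.4445 -0.3113  0.06  ]] [ 0.46042656 -0.29245247  0.06      ]
0.02805670085851058 1.7914736793608246
0.0388410615895217 0.2773873391534326
0.02902851332545884 -1.3121901114706693
0.03989897908248771 -2.889566987722263
[array([166.99788706, -34.9745782 ]), array([182.74898073,  70.53405463]), array([186.39662959,  94.96781478])]
```

View pics/s1.png

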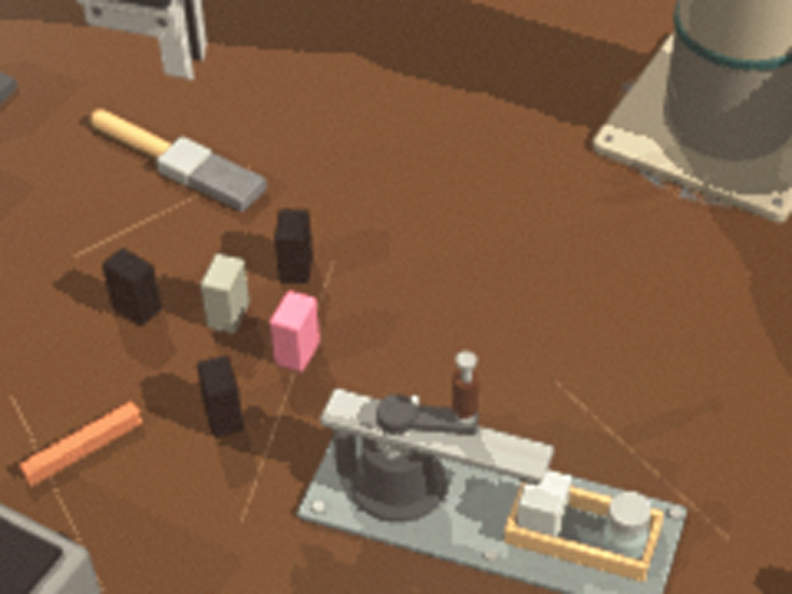

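```bash
python3 - <<'E'
from h import *
g=lambda p:((proj('scene',p)-[180,80])*3.3).round()
print('soap base/top',g([.4615,-.2945,0]),g([.4615,-.2945,.06]))
C,S=np.cos(.193),np.sin(.193)
for a,b in [(-.055,.1525),(.055,.1525),(.055,-.1525)]: print('plate',g([.5344+C*a-S*b,.0217+S*a+C*b,.008]))
s,im=snap('top','t1',(330,490,120,290),3.5)
t=pose(s);k=lambda q:((proj('top',q)-[330,120])*3.5).round()
for y in(-.0095,.0095): 
  for z in(0,.025): print(y,z,k((t@np.array([0,y,z,1]))[:3]),g((t@np.array([0.,y,z,1]))[:3]))
E
```

```text
soap base/top [221. 313.] [215. 268.]
plate [683. 503.]
plate [651. 612.]
plate [292. 510.]
-0.0095 0 [334. 306.] [188.  64.]
-0.0095 0.025 [328. 308.] [192.  88.]
0.0095 0 [327. 281.] [180.  80.]
0.0095 0.025 [322. 283.] [184. 104.]
```

View pics/t1.png

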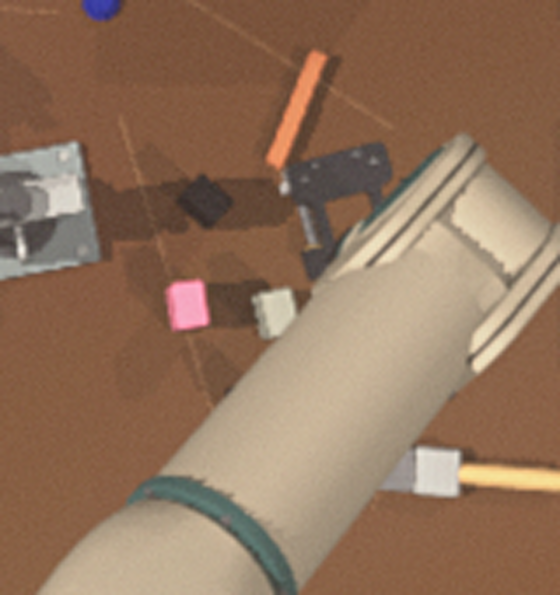

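```bash
python3 - <<'E'
from h import *
s,im=snap('scene','s2',(160,300,40,200),4)
E
```

```text
(no output)
```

View pics/s2.png

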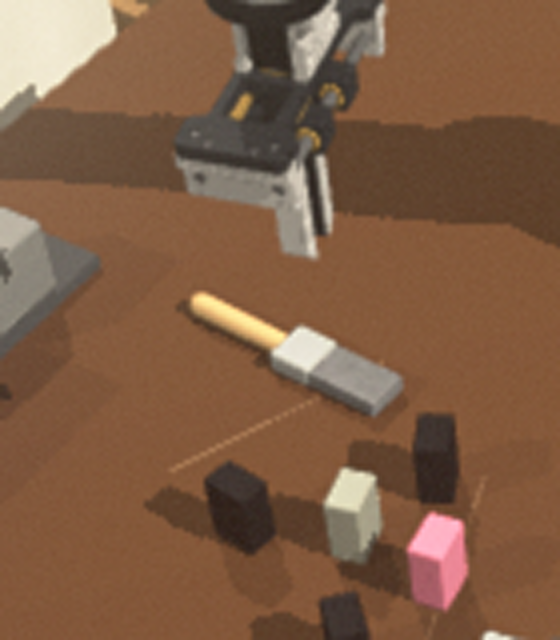

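Emit:
{"fn": "drive_tool", "kwargs": {
  "commands": [0,0,0,-0.03,0.03,-0.5,0.3,0,0,0,0,0,-0.9,0.3,0,0,0,0,0,-0.9,0.3,0,0,0,0,0,-0.9,0.3,0,0,0,0,0,-0.7,0.3,0,0,0,0,0,-0.4,0.3,0,0,0,0,0,0,0.3,0,0,0,0,0,0,0.3]
}}

```text
time: 7.38
tcp_pos: [0.4592, -0.2941, 0.1111]
eef_rot: [-0.002, 0.607, 0.794, -0.0]
ft_force: [-0.1, 0.4, 0.4]
gripper_width: 0.0605
```

```bash
python3 -c "
from h import *
s,im=snap('wrist','w5',(180,460,120,330),2.8);np.save('w5.npy',s,allow_pickle=True);print(s['tcp_pos'],s['gripper_width'],pose(s)[:3,:3].round(3))
snap('scene','s3',(160,300,40,200),4)
g=lambda p:((proj('scene',p)-[160,40])*4).round()
t=pose(s)
for y in(-.0365,.0365): 
  for z in(-.025,0,.025): print(y,z,g((t@np.array([0.,y,z,1]))[:3]))
"
```

```text
[ 0.45918863 -0.29410337  0.11114753] 0.06054172599472298 [[-0.262  0.965 -0.004]
 [ 0.965  0.262  0.002]
 [ 0.002 -0.003 -1.   ]]
-0.0365 -0.025 [348. 374.]
-0.0365 0 [352. 399.]
-0.0365 0.025 [355. 423.]
0.0365 -0.025 [314. 446.]
0.0365 0 [318. 471.]
0.0365 0.025 [322. 495.]
```

View pics/w5.png

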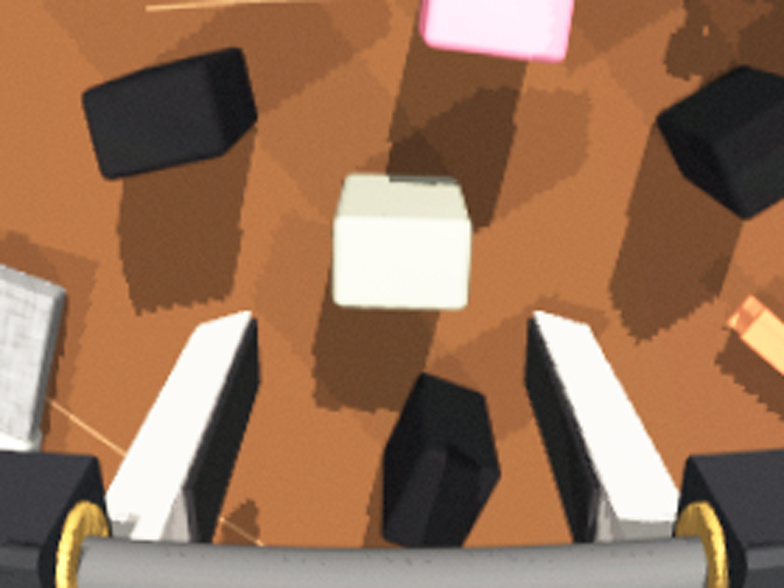

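View pics/s3.png

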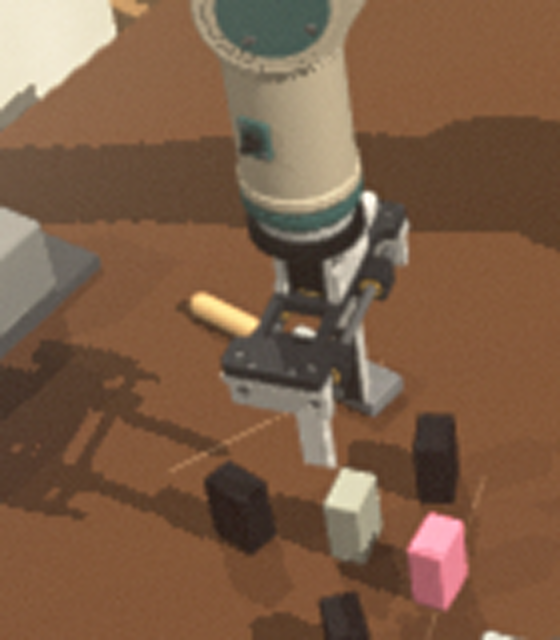

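```bash
python3 - <<'E'
from h import *
s=np.load('w5.npy',allow_pickle=True).item()
c=lambda x,y:np.array([x/2.8+179.7,y/2.8+119.7])
P=[onz('wrist',c(*q),.06,s) for q in [(334,218),(469,217),(468,306),(334,306)]]
print(np.mean(P,0))
for i in range(4): d=P[i]-P[i-1];print(np.linalg.norm(d),np.arctan2(d[1],d[0]))
E
```

```text
[ 0.46045911 -0.29334679  0.06      ]
0.02667259238584517 1.8160155447229624
0.03818956823080386 0.2739111937732186
0.026982317949667132 -1.2892808901230095
0.039161237544645386 -2.875850943358168
```

Emit:
{"fn": "drive_tool", "kwargs": {
  "commands": [0,0,0,0.03,0.02,-0.5,0.3,0,0,0,0,0,-0.7,0.3,0,0,0,0,0,-0.5,0.3,0,0,0,0,0,-0.25,0.3,0,0,0,0,0,0,0.3,0,0,0,0,0,0,0.3]
}}

```text
time: 7.98
tcp_pos: [0.4622, -0.2943, 0.0354]
eef_rot: [0.001, 0.607, 0.795, 0.0]
ft_force: [1.1, 0.7, 0.7]
gripper_width: 0.0613
```

```bash
python3 -c "
from h import *
s=state();print(s['tcp_pos'],s['ft_force'])
snap('scene','s4',(190,290,110,200),6)
g=lambda p:((proj('scene',p)-[190,110])*6).round()
t=pose(s)
for y in(-.0365,.0365): 
  for z in(-.025,0,.025): print(y,z,g((t@np.array([0.,y,z,1]))[:3]))
"
```

```text
[ 0.46218571 -0.2942825   0.03541763] [1.14455005 0.67059639 0.67130373]
-0.0365 -0.025 [354. 255.]
-0.0365 0 [359. 290.]
-0.0365 0.025 [363. 323.]
0.0365 -0.025 [305. 362.]
0.0365 0 [310. 396.]
0.0365 0.025 [316. 430.]
```

View pics/s4.png

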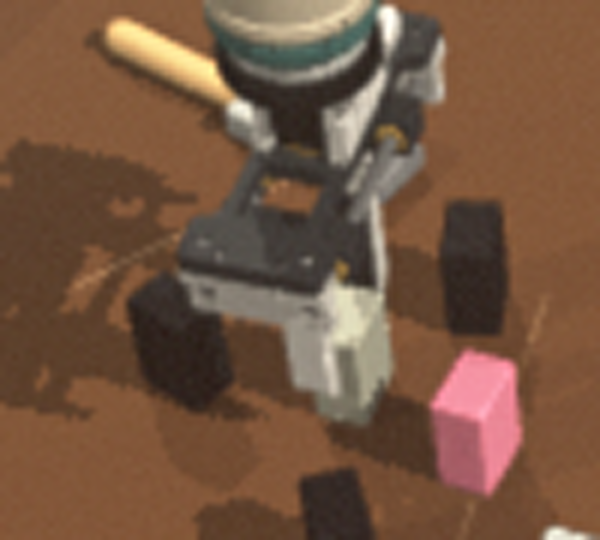

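Emit:
{"fn": "drive_tool", "kwargs": {
  "commands": [0,0,0,-0.03,0.02,-0.28,0.3,0,0,0,0,0,0,0.3,0,0,0,0,0,0,-0.6,0,0,0,0,0,0,-0.6,0,0,0,0,0,0,-0.6,0,0,0,0,0,0,-0.6,0,0,0,0,0,0,-0.6,0,0,0,0,0,0,-0.6,0,0,0,0,0,0,-0.6,0,0,0,0,0,0,-0.6],
  "force": 20
}}

```text
time: 8.87
tcp_pos: [0.461, -0.2932, 0.0241]
eef_rot: [0.001, 0.607, 0.795, 0.0]
ft_force: [-0.0, 0.9, 6.3]
gripper_width: 0.04
```

Emit:
{"fn": "drive_tool", "kwargs": {
  "commands": [0,0,0,0,0,0.15,-0.6,0,0,0,0,0,0.3,-0.6,0,0,0,0,0,0.5,-0.6,0,0,0,0,0,0.7,-0.6,0,0,0,0,0,0.8,-0.6,0,0,0,0,0,0.9,-0.6,0,0,0,0,0,0.9,-0.6,0,0,0,0,0,0.9,-0.6,0,0,0,0,0,0.7,-0.6,0,0,0,0,0,0.4,-0.6,0,0,0,0,0,0,-0.6]
}}

```text
time: 9.78
tcp_pos: [0.4618, -0.2943, 0.277]
eef_rot: [0.003, 0.607, 0.795, 0.001]
ft_force: [-0.2, 0.1, -1.6]
gripper_width: 0.0401
```

```bash
python3 -c "
from h import *
s,im=snap('wrist','w6',(180,460,120,330),2.8);np.save('w6.npy',s,allow_pickle=True);print(s['tcp_pos'],s['ft_force'],s['gripper_width'],pose(s)[:3,:3].round(3))"
```

```text
[ 0.46179968 -0.2942948   0.27697911] [-0.21355236  0.12643705 -1.62172687] 0.04012100079055046 [[-0.263  0.965  0.006]
 [ 0.965  0.263 -0.003]
 [-0.005  0.005 -1.   ]]
```

View pics/w6.png

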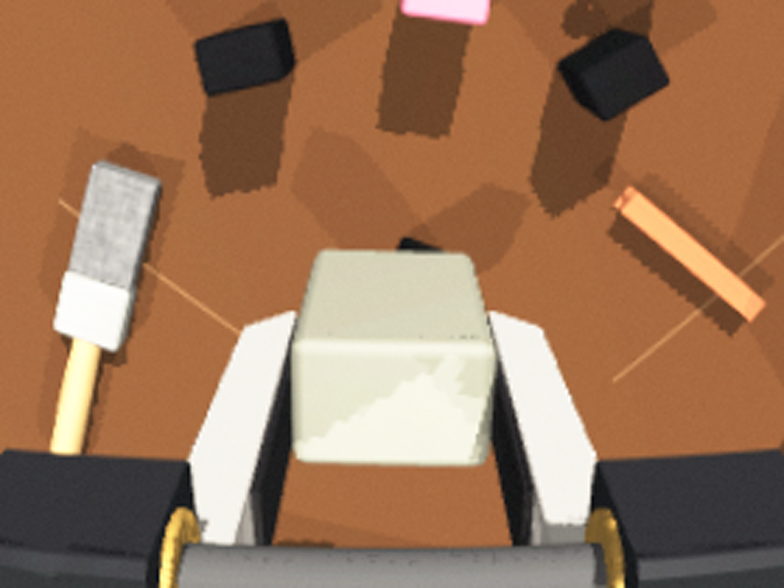

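```bash
python3 - <<'E'
from h import *
s=np.load('w6.npy',allow_pickle=True).item()
c=lambda x,y:np.array([x/2.8+179.7,y/2.8+119.7])
s=dict(s);s['tcp_pos']=np.zeros(3);s['eef_rot']=np.array([1,0,0,0.])
for z,L in((-.036,[(293,348),(495,346),(490,463),(300,465)]),(.024,[(320,252),(468,253)])):
    for q in L:print(z,onz('wrist',c(*q),z,s).round(4))
E
```

```text
-0.036 [ 0.0125 -0.0198 -0.036 ]
-0.036 [ 0.0129  0.0182 -0.036 ]
-0.036 [-0.013   0.0185 -0.036 ]
-0.036 [-0.0134 -0.0196 -0.036 ]
0.024 [ 0.0122 -0.0193  0.024 ]
0.024 [0.0119 0.0182 0.024 ]
```

Emit:
{"fn": "drive_tool", "kwargs": {
  "commands": [0,0,-0.06,0.08,0.5,0,-0.6,0,0,-0.06,0.13,0.8,0,-0.6,0,0,-0.06,0.14,0.95,0,-0.6,0,0,-0.06,0.14,0.95,0,-0.6,0,0,-0.06,0.14,0.95,0,-0.6,0,0,-0.06,0.14,0.95,0,-0.6,0,0,-0.06,0.14,0.95,0,-0.6,0,0,-0.06,0.14,0.95,0,-0.6,0,0,-0.06,0.14,0.95,0,-0.6,0,0,-0.06,0.14,0.9,0,-0.6,0,0,0,0.12,0.6,0,-0.6,0,0,0,0,0.3,0,-0.6]
}}

```text
time: 10.83
tcp_pos: [0.5174, 0.1016, 0.2709]
eef_rot: [-0.002, 0.633, 0.774, -0.001]
ft_force: [0.2, 0.9, -1.4]
gripper_width: 0.0404
```

Emit:
{"fn": "drive_tool", "kwargs": {
  "commands": [0,0,0,0,0,-0.4,-0.6,0,0,0,0,0,-0.8,-0.6,0,0,0,0,0,-0.8,-0.6,0,0,0,0,0,-0.6,-0.6,0,0,0,0,0,-0.4,-0.6,0,0,0,0,0,0,-0.6,0,0,0,0,0,0,-0.6]
}}

```text
time: 11.42
tcp_pos: [0.5171, 0.0955, 0.1522]
eef_rot: [-0.001, 0.636, 0.772, -0.002]
ft_force: [-0.1, -0.6, -2.5]
gripper_width: 0.04
```

```bash
python3 -c "
from h import *
s,im=snap('wrist','w7',(180,460,120,330),2.8);np.save('w7.npy',s,allow_pickle=True);print(s['q'],s['tcp_pos'],s['ft_force'],s['gripper_width'],pose(s)[:3,:3].round(3))"
```

```text
[-0.52101284  0.55141294  0.4249813   1.91877285 -0.32347801  0.74241836
  0.28220621] [0.51708095 0.09551499 0.15215498] [-0.12440966 -0.57908594 -2.47871142] 0.039990284099772205 [[-0.191  0.982 -0.004]
 [ 0.982  0.191 -0.002]
 [-0.001 -0.004 -1.   ]]
```

View pics/w7.png

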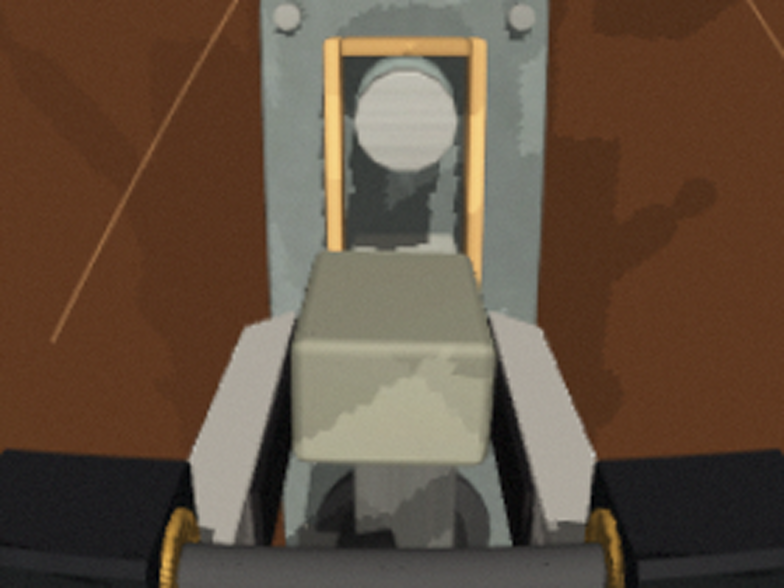

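```bash
python3 - <<'E'
from h import *
s=np.load('w7.npy',allow_pickle=True).item()
c=lambda x,y:np.array([x/2.8+179.7,y/2.8+119.7])
y=.193;u=np.array([np.cos(y),np.sin(y)]);v=np.array([-u[1],u[0]])
g=np.array([.5198,.0966])
f=lambda q,z:(lambda p:[round(float((p-g)@u),4),round(float((p-g)@v),4)])(onz('wrist',c(*q),z,s)[:2])
print('tray outer TL,TR',f((324,38),.03),f((487,38),.03))
print('tray left/right outer lower',f((328,240),.03),f((483,275),.03))
print('jar lid c,front',f((406,121),.063),f((406,171),.063))
print('mb base edge?',f((385,248),.008))
print('mb top?',f((430,236),.058))
print('plate TL.. sides',f((268,200),.008),f((544,200),.008))
print('tcp',(s['tcp_pos'][:2]-g)@u,(s['tcp_pos'][:2]-g)@v)
E
```

```text
tray outer TL,TR [-0.0282, 0.0589] [0.0293, 0.059]
tray left/right outer lower [-0.028, -0.0155] [0.03, -0.0293]
jar lid c,front [0.0003, 0.0344] [0.0004, 0.018]
mb base edge? [-0.0071, -0.0256]
mb top? [0.0086, -0.0055]
plate TL.. sides [-0.0532, -0.0058] [0.0558, -0.0058]
tcp -0.0028766735362304556 -0.0005433445318528994
```

Emit:
{"fn": "drive_tool", "kwargs": {
  "commands": [0,0,0,0.09,0.04,-0.3,-0.6,0,0,0,0,0,-0.7,-0.6,0,0,0,0,0,-0.7,-0.6,0,0,0,0,0,-0.3,-0.6,0,0,0,0,0,0,-0.6,0,0,0,0,0,0,-0.6,0,0,0,0,0,0,-0.6]
}}

```text
time: 12.05
tcp_pos: [0.5234, 0.0986, 0.0744]
eef_rot: [0.001, 0.635, 0.772, 0.001]
ft_force: [-0.5, -0.5, -1.9]
gripper_width: 0.0401
```

```bash
python3 -c "
from h import *
s,im=snap('wrist','w8',(180,460,120,330),2.8);np.save('w8.npy',s,allow_pickle=True);print(s['tcp_pos'],s['ft_force'],s['gripper_width'],pose(s)[:3,:3].round(3))
y=.193;u=np.array([np.cos(y),np.sin(y)]);v=np.array([-u[1],u[0]])
g=np.array([.5198,.0966]);print((s['tcp_pos'][:2]-g)@u,(s['tcp_pos'][:2]-g)@v)
snap('scene','s8',(260,400,180,280),5.5)
"
```

```text
[0.52343773 0.09864571 0.07443055] [-0.53633578 -0.45596509 -1.9276331 ] 0.040086568682231934 [[-0.193  0.981  0.003]
 [ 0.981  0.193  0.   ]
 [-0.     0.003 -1.   ]]
0.003962567398154651 0.001310000880650018
```

View pics/w8.png

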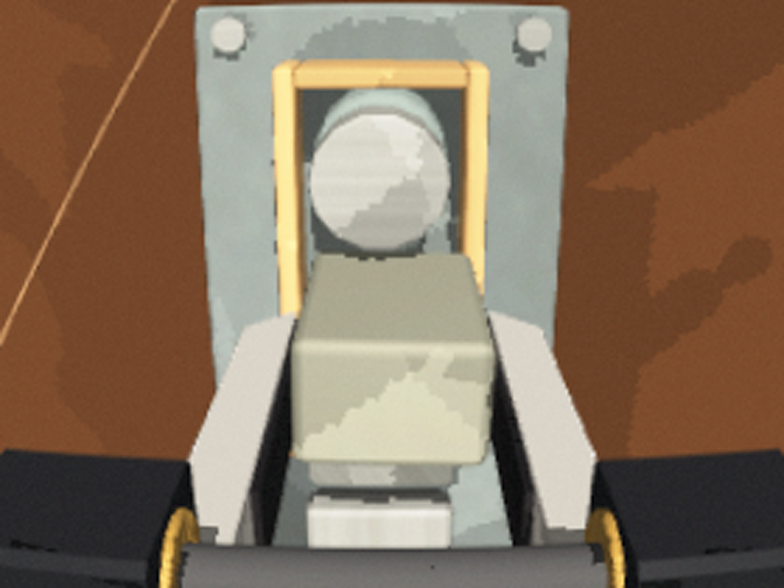

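View pics/s8.png

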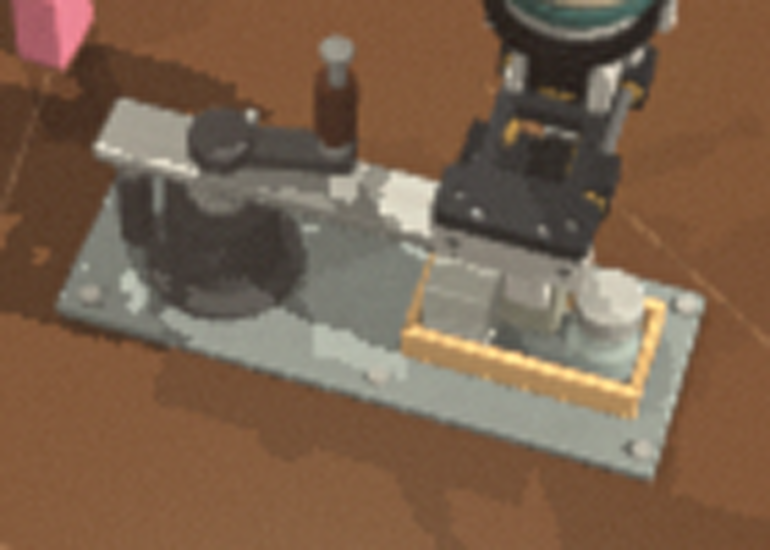

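```bash
python3 - <<'E'
from h import *
s=np.load('w8.npy',allow_pickle=True).item()
c=lambda x,y:np.array([x/2.8+179.7,y/2.8+119.7])
y=.193;u=np.array([np.cos(y),np.sin(y)]);v=np.array([-u[1],u[0]])
g=np.array([.5198,.0966])
f=lambda q,z:(lambda p:[round(float((p-g)@u),4),round(float((p-g)@v),4)])(onz('wrist',c(*q),z,s)[:2])
print('tray outer TL,TR',f((273,63),.03),f((489,63),.03))
print('tray outer lower',f((280,300),.03),f((484,290),.03))
print('tray inner',f((300,250),.03),f((465,250),.03))
print('jar lid c,front,l,r',f((379,180),.063),f((379,250),.063),f((309,180),.063),f((448,180),.063))
print('mb top front',f((310,500),.058),f((450,500),.058))
for z,L in((.110,[(293,348),(495,346),(490,463),(300,465)]),(.0504,[(320,254),(468,254)])):
    for q in L:print(z,f(q,z))
E
```

```text
tray outer TL,TR [-0.0285, 0.0594] [0.0288, 0.0593]
tray outer lower [-0.0287, -0.0075] [0.0291, -0.0045]
tray inner [-0.0225, 0.0074] [0.0234, 0.0074]
jar lid c,front,l,r [-0.0, 0.035] [-0.0001, 0.018] [-0.0163, 0.0351] [0.016, 0.035]
mb top front [-0.0196, -0.0565] [0.0191, -0.0564]
0.11 [-0.0158, 0.0136]
0.11 [0.0223, 0.014]
0.11 [0.0226, -0.012]
0.11 [-0.0156, -0.0124]
0.0504 [-0.0152, 0.0129]
0.0504 [0.0223, 0.0129]
```

Emit:
{"fn": "drive_tool", "kwargs": {
  "commands": [0,0,0,-0.07,-0.03,0,-0.6,0,0,0,0,0,0,-0.6,0,0,0,0,0,0,-0.6,0,0,0,0,0,-0.3,-0.6,0,0,0,0,0,0,-0.6,0,0,0,0,0,0,-0.6]
}}

```text
time: 12.65
tcp_pos: [0.5189, 0.0974, 0.0612]
eef_rot: [-0.0, 0.635, 0.772, -0.0]
ft_force: [-0.7, 0.1, -1.5]
gripper_width: 0.0403
```

```bash
python3 -c "
from h import *
s=state();print(s['tcp_pos'],s['ft_force'])
y=.193;u=np.array([np.cos(y),np.sin(y)]);v=np.array([-u[1],u[0]])
g=np.array([.5198,.0966]);print((s['tcp_pos'][:2]-g)@u,(s['tcp_pos'][:2]-g)@v)
"
```

```text
[0.51885168 0.09741041 0.06119347] [-0.67982292  0.07198649 -1.46262138]
-0.0007752770980029625 0.000977250871557435
```

Emit:
{"fn": "drive_tool", "kwargs": {
  "commands": [0,0,0,0.03,-0.01,-0.2,-0.6,0,0,0,0,0,-0.2,-0.6,0,0,0,0,0,-0.2,-0.6,0,0,0,0,0,-0.05,-0.6,0,0,0,0,0,0,-0.6,0,0,0,0,0,0,-0.6]
}}

```text
time: 13.15
tcp_pos: [0.5203, 0.0969, 0.0351]
eef_rot: [-0.0, 0.635, 0.772, -0.0]
ft_force: [-0.4, -0.0, -1.7]
gripper_width: 0.0403
```

```bash
python3 -c "
from h import *
s,im=snap('wrist','w9',(180,460,120,330),2.8);print(s['tcp_pos'],s['ft_force'])
y=.193;u=np.array([np.cos(y),np.sin(y)]);v=np.array([-u[1],u[0]])
g=np.array([.5198,.0966]);print((s['tcp_pos'][:2]-g)@u,(s['tcp_pos'][:2]-g)@v)
"
```

```text
[0.52034222 0.09688147 0.03505782] [-0.41026466 -0.00791274 -1.65726119]
0.0005861360775648219 0.00017224251739722765
```

View pics/w9.png

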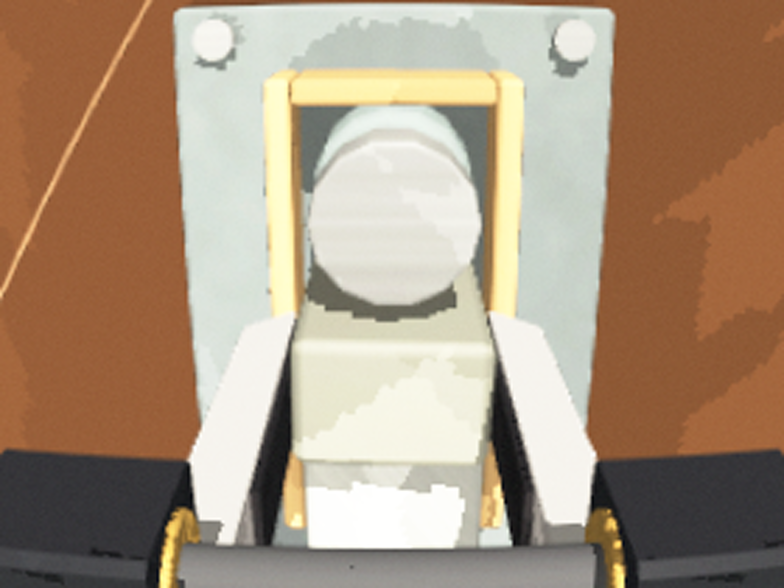

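Emit:
{"fn": "drive_tool", "kwargs": {
  "commands": [0,0,0,0,0,-0.05,-0.6,0,0,0,0,0,-0.03,-0.6,0,0,0,0,0,0,-0.6]
}}

```text
time: 13.45
tcp_pos: [0.5206, 0.0971, 0.0321]
eef_rot: [0.0, 0.635, 0.772, 0.0]
ft_force: [-0.5, 0.5, -1.7]
gripper_width: 0.0401
```

Emit:
{"fn": "drive_tool", "kwargs": {
  "commands": [0,0,0,0,0,-0.04,-0.6,0,0,0,0,0,0,-0.6,0,0,0,0,0,0,-0.6]
}}

```text
time: 13.7
tcp_pos: [0.5206, 0.0972, 0.032]
eef_rot: [-0.0, 0.635, 0.772, 0.001]
ft_force: [-3.4, -0.8, 11.8]
gripper_width: 0.04
```

Emit:
{"fn": "drive_tool", "kwargs": {
  "commands": [0,0,0,0,0,0.02,-0.1,0,0,0,0,0,0,0.1,0,0,0,0,0,0,0.15,0,0,0,0,0,0,0.15,0,0,0,0,0,0,0.15]
}}

```text
time: 14.12
tcp_pos: [0.5205, 0.0971, 0.0312]
eef_rot: [-0.0, 0.635, 0.772, -0.0]
ft_force: [0.2, -0.2, -0.3]
gripper_width: 0.054
```

```bash
python3 -c "
from h import *
s,im=snap('wrist','w10',(180,460,120,330),2.8);print(s['tcp_pos'],s['ft_force'],s['gripper_width'])
"
```

```text
[0.52047791 0.09706911 0.03120975] [ 0.16893375 -0.15169946 -0.27992196] 0.05395363943645344
```

View pics/w10.png

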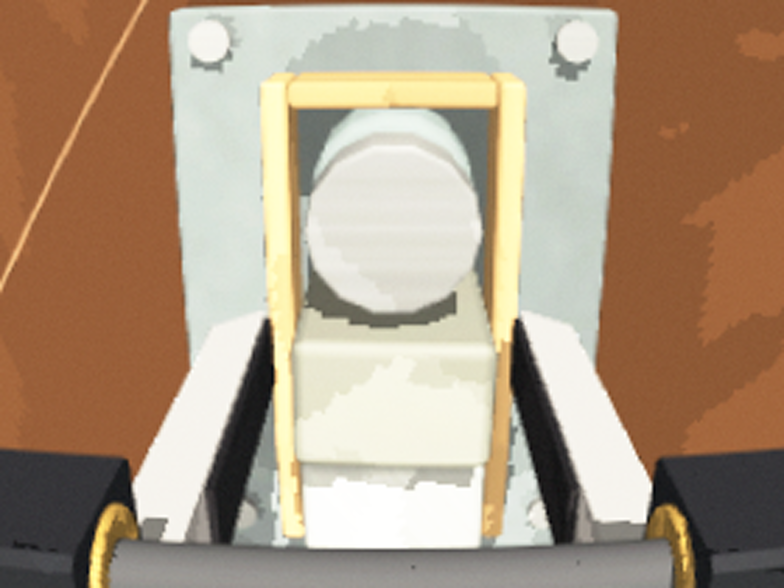

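Emit:
{"fn": "drive_tool", "kwargs": {
  "commands": [0,0,0,0,0,0.3,0.15,0,0,0,0,0,0.5,0.15,0,0,0,0,0,0.8,0.15,0,0,0,0,0,0.9,0.15,0,0,0,0,0,0.9,0.15,0,0,0,0,-0.2,0.8,0.15,0,0,0,0.05,-0.6,0.6,0.15,0,0,0,0.05,-0.8,0.3,0.15,0,0,0,0.05,-0.7,0,0.15,0,0,0,0.05,-0.4,0,0.15,0,0,0,0,0,0,0.15,0,0,0,0,0,0,0.15]
}}

```text
time: 15.17
tcp_pos: [0.5283, -0.0112, 0.2352]
eef_rot: [-0.0, 0.636, 0.772, 0.0]
ft_force: [-0.1, 1.4, -0.7]
gripper_width: 0.0542
```

```bash
python3 -c "
from h import *
s,im=snap('wrist','w11',(180,460,120,330),2.8);np.save('w11.npy',s,allow_pickle=True);print(s['q'],s['tcp_pos'],s['ft_force'],s['gripper_width'])
"
```

```text
[-0.36865309  0.44922724  0.49216584  1.81988384 -0.25814045  0.93650843
  0.42859821] [ 0.52827717 -0.01123801  0.23522537] [-0.08939054  1.41474303 -0.65715308] 0.05423035665409548
```

View pics/w11.png

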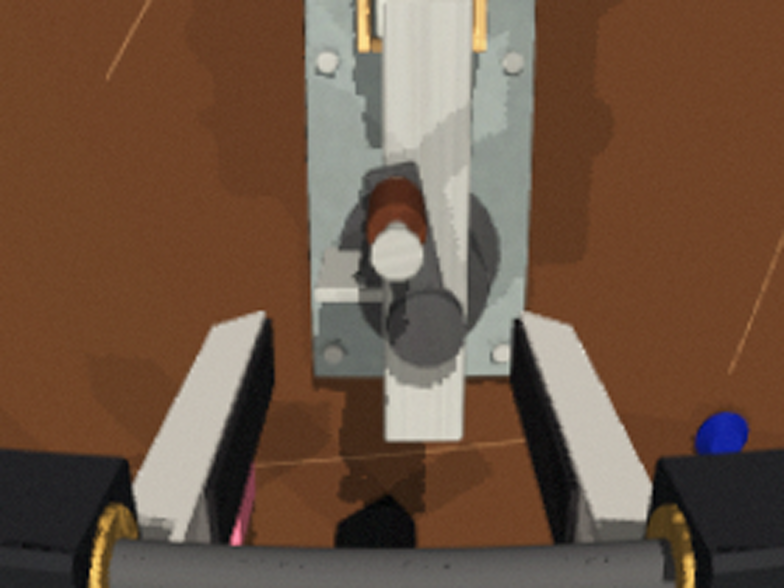

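```bash
python3 - <<'E'
from h import *
s=np.load('w11.npy',allow_pickle=True).item()
c=lambda x,y:np.array([x/2.8+179.7,y/2.8+119.7])
f=lambda q,z:onz('wrist',c(*q),z,s)[:2].round(4)
cap=f((397,254),.1797);print('cap',cap,[f((397-26,254),.1797),f((397+26,254),.1797)])
print('handle top', f((397,215),.157))
hub=[f((426,328),z) for z in(.108,.112,.118)];print('hub',hub)
u=np.array([np.cos(.193),np.sin(.193)]);v=np.array([-u[1],u[0]])
ax=np.array([.5344,.0217])-.0855*v;print('axis',ax)
d=cap-ax;print('rel',d@u,d@v,np.hypot(*d),'turn',np.arctan2(d@v,-(d@u)))
E
```

```text
cap [ 0.5285 -0.0098] [array([ 0.5211, -0.0112]), array([ 0.5359, -0.0083])]
handle top [ 0.5276 -0.0043]
hub [array([ 0.5503, -0.0601]), array([ 0.5498, -0.0585]), array([ 0.5491, -0.0561])]
axis [ 0.55079925 -0.06221254]
rel -0.011832283799623217 0.055716496846657304 0.056959028790687774 turn 1.3615392469148406
```

Emit:
{"fn": "drive_tool", "kwargs": {
  "commands": [0,0,0,0.01,0.035,0,0.15,0,0,0,0,0,-0.4,0.15,0,0,0,0,0,-0.8,0.15,0,0,0,0,0,-0.8,0.15,0,0,0,0,0,-0.6,0.15,0,0,0,0,0,-0.35,0.15,0,0,0,0,0,0,0.15,0,0,0,0,0,0,0.15]
}}

```text
time: 15.88
tcp_pos: [0.5284, -0.0082, 0.1167]
eef_rot: [-0.001, 0.635, 0.773, -0.0]
ft_force: [0.4, -0.4, 0.9]
gripper_width: 0.0538
```

```bash
python3 -c "
from h import *
s,im=snap('wrist','w12',(180,460,120,330),2.8);np.save('w12.npy',s,allow_pickle=True);print(s['tcp_pos'],s['ft_force'],s['gripper_width'])
snap('scene','s12',(250,400,160,280),5)
"
```

```text
[ 0.52844509 -0.00820283  0.11673417] [ 0.44930525 -0.41966872  0.93814524] 0.053837819892553394
```

View pics/w12.png

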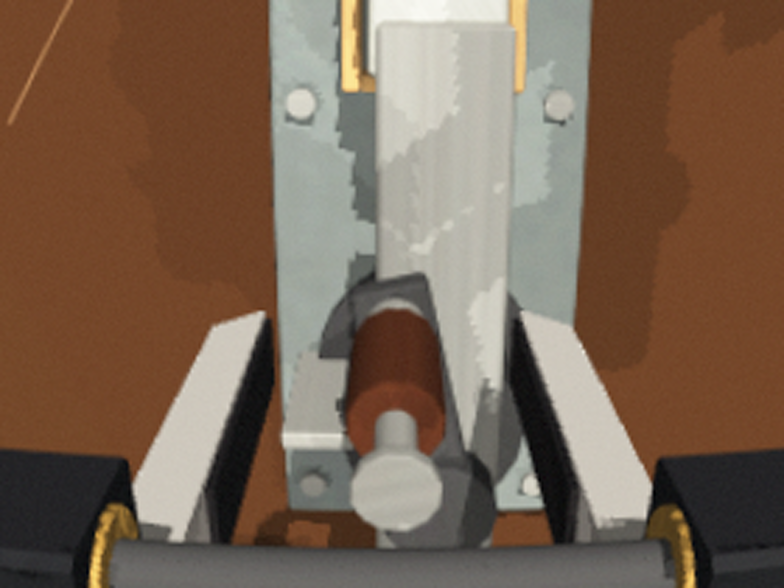

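View pics/s12.png

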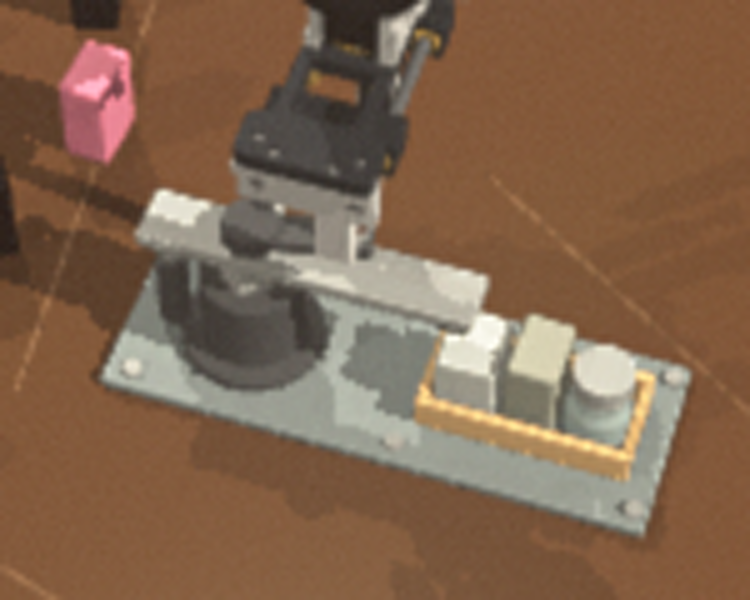

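Emit:
{"fn": "drive_tool", "kwargs": {
  "commands": [0,0,0,0,-0.04,-0.05,0.15,0,0,0,0,0,0,0.15,0,0,0,0,0,0,-0.9,0,0,0,0,0,0,-0.9,0,0,0,0,0,0,-0.9,0,0,0,0,0,0,-0.9,0,0,0,0,0,0,-0.9,0,0,0,0,0,0,-0.9,0,0,0,0,0,0,-0.9,0,0,0,0,0,0,-0.9,0,0,0,0,0,0,-0.9],
  "force": 40
}}

```text
time: 16.9
tcp_pos: [0.5289, -0.0112, 0.1153]
eef_rot: [0.0, 0.635, 0.772, -0.0]
ft_force: [0.4, -0.4, 0.3]
gripper_width: 0.0192
```

```bash
python3 -c "
from h import *
s,im=snap('wrist','w13',(180,460,120,330),2.8);np.save('w13.npy',s,allow_pickle=True);print(s['tcp_pos'],s['ft_force'],s['wrist_torque'],s['gripper_width'])
"
```

```text
[ 0.52890715 -0.01123673  0.11532588] [ 0.42064087 -0.37308102  0.29517184] [-0.15536368 -0.00071581 -0.04477477] 0.019204349295078058
```

View pics/w13.png

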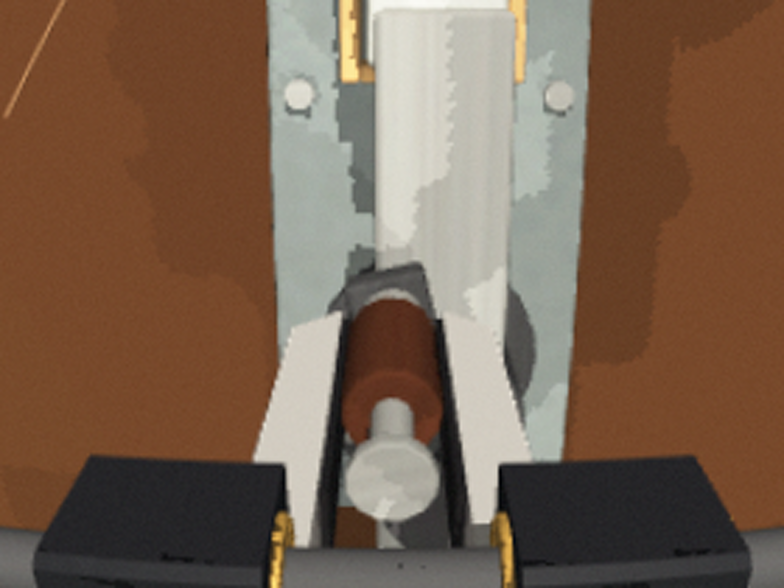

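```bash
cat > plan.py <<'E'
from h import *
import sys
AX=np.array([.5505,-.062]);u=np.array([np.cos(.193),np.sin(.193)]);v=np.array([-u[1],u[0]])
def th(p): d=np.asarray(p)[:2]-AX;return np.arctan2(d@v,-(d@u))
def P(t,r=.055):return AX-r*np.cos(t)*u+r*np.sin(t)*v
def plan(t1,n,t0=None,z=None,r=.055):
    s=state();p=s['tcp_pos'][:2];t0=th(p) if t0 is None else t0
    print('now',s['tcp_pos'].round(4),'th',round(th(p),3),'r',np.hypot(*(p-AX)).round(4),'F',s['ft_force'].round(1),'w',s['gripper_width'].round(4),'t',round(s['time'],2))
    k=np.arange(1,n+1)/n; cur=p.copy();out=[]
    for a in k:
        q=P(t0+(t1-t0)*a,r);d=np.clip(np.round((q-cur)/.04,2),-1,1);cur=cur+d*.04
        out+= [[0,0,0,d[0],d[1],0,-0.9]]
    dz=0 if z is None else round((z-s['tcp_pos'][2])/.04,2);out[0][5]=dz
    print([float(x) for r in out for x in r])
if __name__=='__main__':
    a=[float(x) for x in sys.argv[1:]];plan(a[0],int(a[1]),a[2] if len(a)>2 else None)
E
python3 plan.py 0.7 6
```

```text
Traceback (most recent call last):
  File "plan.py", line 16, in <module>
    a=[float(x) for x in sys.argv[1:]];plan(a[0],int(a[1]),a[2] if len(a)>2 else None)
                                       ~~~~^^^^^^^^^^^^^^^^^^^^^^^^^^^^^^^^^^^^^^^^^^^
  File "plan.py", line 8, in plan
    print('now',s['tcp_pos'].round(4),'th',round(th(p),3),'r',np.hypot(*(p-AX)).round(4),'F',s['ft_force'].round(1),'w',s['gripper_width'].round(4),'t',round(s['time'],2))
                                                                                                                        ^^^^^^^^^^^^^^^^^^^^^^^^
AttributeError: 'float' object has no attribute 'round'
```

```bash
sed -i "s/s\['gripper_width'\].round(4)/round(s['gripper_width'],4)/" plan.py; python3 plan.py 0.8 6
```

```text
now [ 0.5289 -0.0112  0.1153] th 1.362 r 0.0552 F [ 1.1 -0.3 -0.2] w 0.0196 t 16.95
[0.0, 0.0, 0.0, -0.11, -0.06, 0.0, -0.9, 0.0, 0.0, 0.0, -0.11, -0.07, 0.0, -0.9, 0.0, 0.0, 0.0, -0.11, -0.07, 0.0, -0.9, 0.0, 0.0, 0.0, -0.09, -0.09, 0.0, -0.9, 0.0, 0.0, 0.0, -0.09, -0.09, 0.0, -0.9, 0.0, 0.0, 0.0, -0.08, -0.1, 0.0, -0.9]
```

Emit:
{"fn": "drive_tool", "kwargs": {
  "commands": [0,0,0,-0.11,-0.06,0,-0.9,0,0,0,-0.11,-0.07,0,-0.9,0,0,0,-0.11,-0.07,0,-0.9,0,0,0,-0.09,-0.09,0,-0.9,0,0,0,-0.09,-0.09,0,-0.9,0,0,0,-0.08,-0.1,0,-0.9,0,0,0,0,0,0,-0.9]
}}

```text
time: 17.53
tcp_pos: [0.5048, -0.0324, 0.1156]
eef_rot: [0.001, 0.636, 0.772, -0.0]
ft_force: [2.5, -2.4, 0.2]
gripper_width: 0.0195
```

```bash
python3 plan.py 0.0 8
python3 -c "
from h import *
snap('wrist','w14',(180,460,120,330),2.8)"
```

```text
now [ 0.5048 -0.0324  0.1156] th 0.767 r 0.0545 F [ 2.5 -2.4  0.2] w 0.0195 t 17.53
[0.0, 0.0, 0.0, -0.08, -0.11, 0.0, -0.9, 0.0, 0.0, 0.0, -0.05, -0.12, 0.0, -0.9, 0.0, 0.0, 0.0, -0.05, -0.12, 0.0, -0.9, 0.0, 0.0, 0.0, -0.03, -0.13, 0.0, -0.9, 0.0, 0.0, 0.0, -0.02, -0.13, 0.0, -0.9, 0.0, 0.0, 0.0, -0.0, -0.13, 0.0, -0.9, 0.0, 0.0, 0.0, 0.0, -0.13, 0.0, -0.9, 0.0, 0.0, 0.0, 0.02, -0.13, 0.0, -0.9]
```

View pics/w14.png

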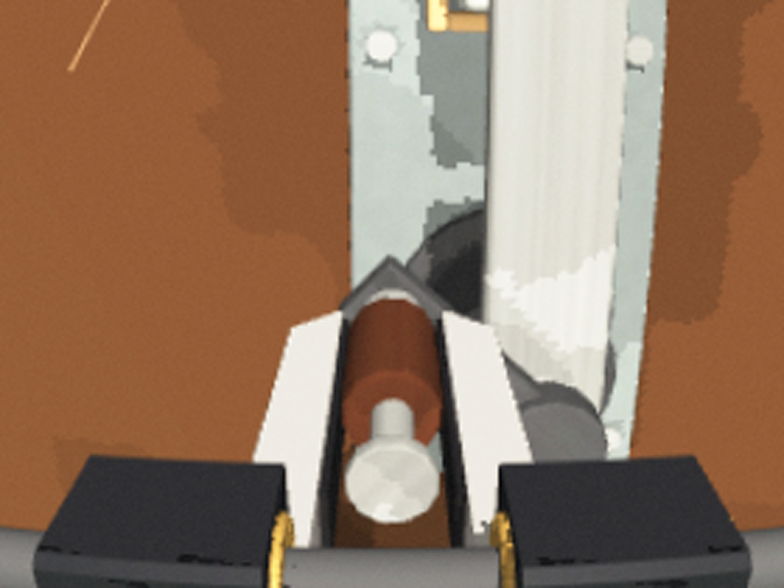

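Working well: the crank follows, at about turn 0.77. Continuing to about 0.

Emit:
{"fn": "drive_tool", "kwargs": {
  "commands": [0,0,0,-0.08,-0.11,0,-0.9,0,0,0,-0.05,-0.12,0,-0.9,0,0,0,-0.05,-0.12,0,-0.9,0,0,0,-0.03,-0.13,0,-0.9,0,0,0,-0.02,-0.13,0,-0.9,0,0,0,0,-0.13,0,-0.9,0,0,0,0,-0.13,0,-0.9,0,0,0,0.02,-0.13,0,-0.9,0,0,0,0,0,0,-0.9]
}}

```text
time: 18.33
tcp_pos: [0.4974, -0.071, 0.1155]
eef_rot: [0.0, 0.636, 0.772, 0.0]
ft_force: [3.9, -0.1, 0.2]
gripper_width: 0.0197
```

```bash
python3 plan.py -0.15 3
python3 -c "
from h import *
snap('wrist','w15',(180,460,120,330),2.8);snap('scene','s15',(250,400,160,280),5)"
```

```text
now [ 0.4974 -0.071   0.1155] th 0.025 r 0.0539 F [ 3.9 -0.1  0.2] w 0.0197 t 18.33
[0.0, 0.0, 0.0, -0.01, -0.08, 0.0, -0.9, 0.0, 0.0, 0.0, 0.02, -0.08, 0.0, -0.9, 0.0, 0.0, 0.0, 0.02, -0.08, 0.0, -0.9]
```

View pics/w15.png

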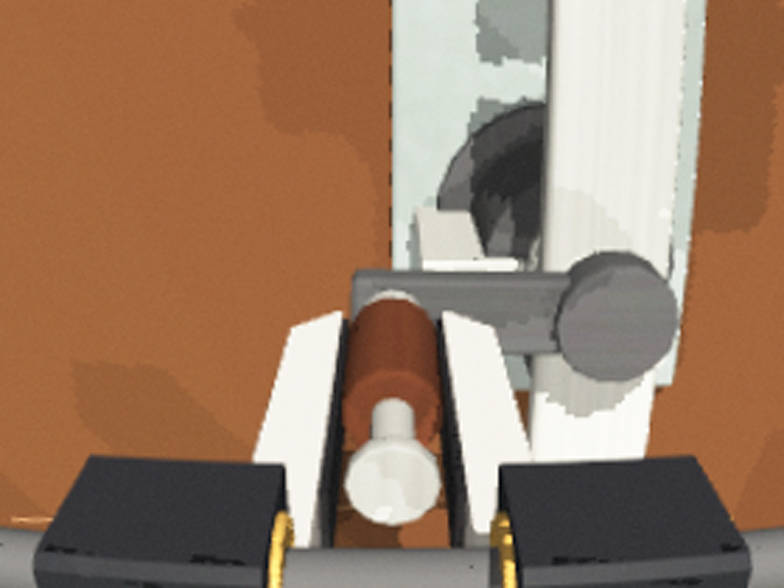

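View pics/s15.png

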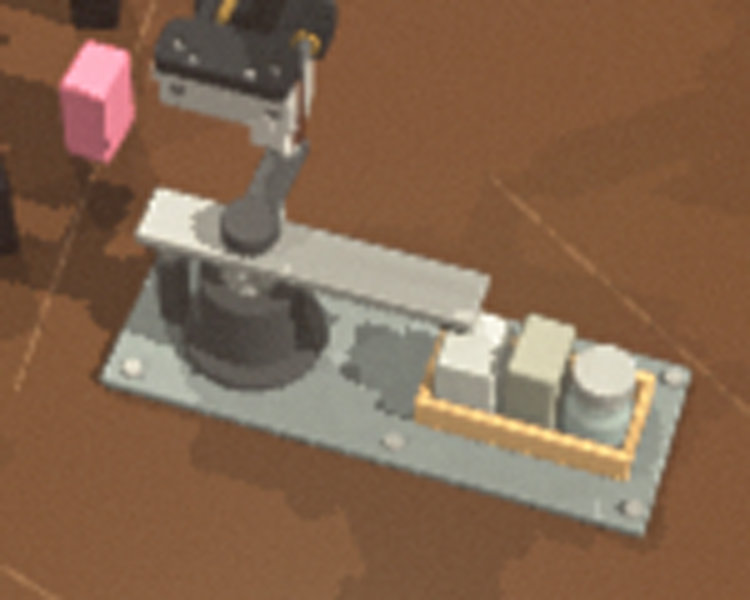

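Emit:
{"fn": "drive_tool", "kwargs": {
  "commands": [0,0,0,0,-0.06,0,-0.9,0,0,0,0.01,-0.06,0,-0.9,0,0,0,0.01,-0.06,0,-0.9,0,0,0,0,0,0,-0.9,0,0,0,0,0,0,-0.9]
}}

```text
time: 18.85
tcp_pos: [0.4988, -0.0771, 0.1155]
eef_rot: [0.001, 0.635, 0.772, 0.001]
ft_force: [6.3, 0.1, -1.0]
gripper_width: 0.0193
```

```bash
python3 plan.py -0.2 3
python3 -c "
from h import *
snap('wrist','w16',(180,460,120,330),2.8)"
```

```text
now [ 0.4988 -0.0771  0.1155] th -0.091 r 0.0539 F [ 6.3  0.1 -1. ] w 0.0193 t 18.85
[0.0, 0.0, 0.0, -0.01, -0.06, 0.0, -0.9, 0.0, 0.0, 0.0, 0.01, -0.04, 0.0, -0.9, 0.0, 0.0, 0.0, 0.02, -0.05, 0.0, -0.9]
```

View pics/w16.png

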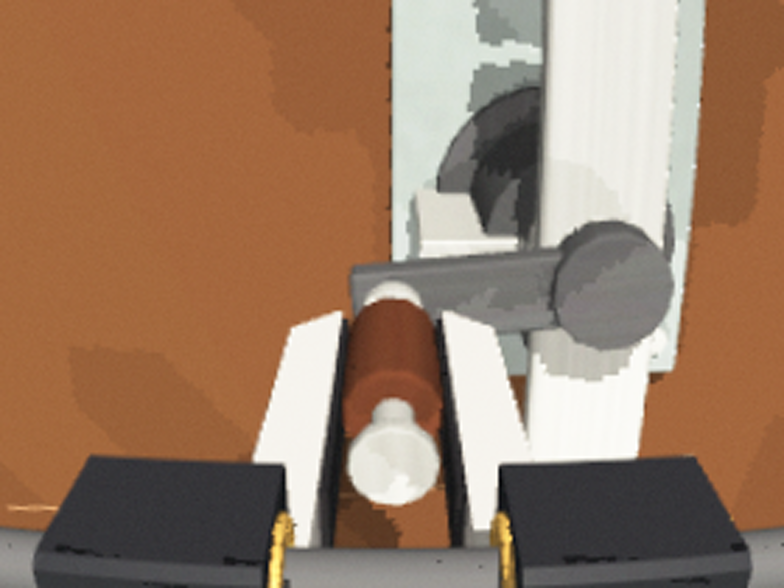

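```bash
python3 -c "
from h import *
s,im=snap('scene','s16',(250,400,160,280),5)
a=cv2.imread('pics/s15.png');b=cv2.imread('pics/s16.png');cv2.imwrite('pics/cmp.png',np.vstack([a[170:340,100:520],b[170:340,100:520]]))"
```

```text
(no output)
```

View pics/cmp.png

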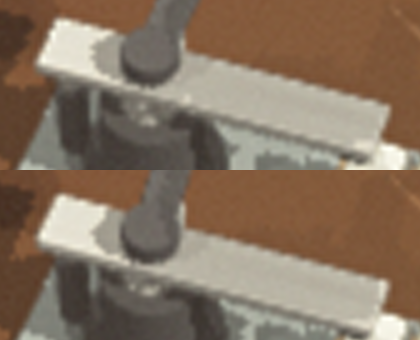

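```bash
sed -i 's/AX=np.array(.*\]);u=/AX=np.array([.5515,-.0625]);u=/' plan.py; python3 plan.py 1.5 11
```

```text
now [ 0.4988 -0.0771  0.1155] th -0.077 r 0.0547 F [ 6.4  0.5 -0.4] w 0.0193 t 18.95
[0.0, 0.0, 0.0, -0.05, 0.19, 0.0, -0.9, 0.0, 0.0, 0.0, -0.01, 0.2, 0.0, -0.9, 0.0, 0.0, 0.0, 0.02, 0.19, 0.0, -0.9, 0.0, 0.0, 0.0, 0.05, 0.2, 0.0, -0.9, 0.0, 0.0, 0.0, 0.07, 0.18, 0.0, -0.9, 0.0, 0.0, 0.0, 0.1, 0.17, 0.0, -0.9, 0.0, 0.0, 0.0, 0.12, 0.16, 0.0, -0.9, 0.0, 0.0, 0.0, 0.14, 0.13, 0.0, -0.9, 0.0, 0.0, 0.0, 0.16, 0.12, 0.0, -0.9, 0.0, 0.0, 0.0, 0.17, 0.09, 0.0, -0.9, 0.0, 0.0, 0.0, 0.19, 0.06, 0.0, -0.9]
```

Emit:
{"fn": "drive_tool", "kwargs": {
  "commands": [0,0,0,-0.03,0.19,0,-0.9,0,0,0,-0.01,0.2,0,-0.9,0,0,0,0.02,0.19,0,-0.9,0,0,0,0.05,0.2,0,-0.9,0,0,0,0.07,0.18,0,-0.9,0,0,0,0.1,0.17,0,-0.9,0,0,0,0.12,0.16,0,-0.9,0,0,0,0.14,0.13,0,-0.9,0,0,0,0.16,0.12,0,-0.9,0,0,0,0.17,0.09,0,-0.9,0,0,0,0.19,0.06,0,-0.9]
}}

```text
time: 19.87
tcp_pos: [0.5357, -0.0087, 0.1148]
eef_rot: [-0.002, 0.635, 0.772, -0.001]
ft_force: [-2.5, -1.2, 0.5]
gripper_width: 0.0194
```

```bash
python3 plan.py 3.2 12
```

```text
now [ 0.5357 -0.0087  0.1148] th 1.478 r 0.0561 F [-2.5 -1.2  0.5] w 0.0194 t 19.87
[0.0, 0.0, 0.0, 0.2, 0.01, 0.0, -0.9, 0.0, 0.0, 0.0, 0.2, 0.02, 0.0, -0.9, 0.0, 0.0, 0.0, 0.19, -0.02, 0.0, -0.9, 0.0, 0.0, 0.0, 0.2, -0.04, 0.0, -0.9, 0.0, 0.0, 0.0, 0.18, -0.07, 0.0, -0.9, 0.0, 0.0, 0.0, 0.17, -0.09, 0.0, -0.9, 0.0, 0.0, 0.0, 0.16, -0.12, 0.0, -0.9, 0.0, 0.0, 0.0, 0.14, -0.14, 0.0, -0.9, 0.0, 0.0, 0.0, 0.12, -0.16, 0.0, -0.9, 0.0, 0.0, 0.0, 0.09, -0.17, 0.0, -0.9, 0.0, 0.0, 0.0, 0.07, -0.19, 0.0, -0.9, 0.0, 0.0, 0.0, 0.04, -0.19, 0.0, -0.9]
```

Emit:
{"fn": "drive_tool", "kwargs": {
  "commands": [0,0,0,0.2,0.01,0,-0.9,0,0,0,0.2,0.02,0,-0.9,0,0,0,0.19,-0.02,0,-0.9,0,0,0,0.2,-0.04,0,-0.9,0,0,0,0.18,-0.07,0,-0.9,0,0,0,0.17,-0.09,0,-0.9,0,0,0,0.16,-0.12,0,-0.9,0,0,0,0.14,-0.14,0,-0.9,0,0,0,0.12,-0.16,0,-0.9,0,0,0,0.09,-0.17,0,-0.9,0,0,0,0.07,-0.19,0,-0.9,0,0,0,0.04,-0.19,0,-0.9]
}}

```text
time: 20.87
tcp_pos: [0.6066, -0.0577, 0.1151]
eef_rot: [-0.001, 0.636, 0.772, -0.001]
ft_force: [-3.9, 2.1, -0.3]
gripper_width: 0.0193
```

```bash
python3 plan.py -1.5 12; python3 -c "
from plan import *
s,im=snap('wrist','w17',(180,460,120,330),2.8);t=th(s['tcp_pos'])%6.283;print(t,s['q'])
plan(4.8,11,t0=t)"
```

```text
now [ 0.6066 -0.0577  0.1151] th -3.035 r 0.0553 F [-3.9  2.1 -0.3] w 0.0193 t 20.87
[0.0, 0.0, 0.0, -0.0, -0.18, 0.0, -0.9, 0.0, 0.0, 0.0, -0.02, -0.17, 0.0, -0.9, 0.0, 0.0, 0.0, -0.04, -0.17, 0.0, -0.9, 0.0, 0.0, 0.0, -0.07, -0.17, 0.0, -0.9, 0.0, 0.0, 0.0, -0.08, -0.15, 0.0, -0.9, 0.0, 0.0, 0.0, -0.1, -0.14, 0.0, -0.9, 0.0, 0.0, 0.0, -0.12, -0.13, 0.0, -0.9, 0.0, 0.0, 0.0, -0.13, -0.12, 0.0, -0.9, 0.0, 0.0, 0.0, -0.15, -0.09, 0.0, -0.9, 0.0, 0.0, 0.0, -0.16, -0.08, 0.0, -0.9, 0.0, 0.0, 0.0, -0.17, -0.05, 0.0, -0.9, 0.0, 0.0, 0.0, -0.17, -0.03, 0.0, -0.9]
3.2482358659093915 [-0.19317141  0.7047509   0.39806942  1.72314247 -0.36117958  0.78863368
  0.57078409]
now [ 0.6067 -0.0603  0.1152] th -2.989 r 0.0552 F [-2.4 -1.7 -0.5] w 0.0192 t 20.92
[0.0, 0.0, 0.0, -0.01, -0.13, 0.0, -0.9, 0.0, 0.0, 0.0, -0.02, -0.19, 0.0, -0.9, 0.0, 0.0, 0.0, -0.05, -0.19, 0.0, -0.9, 0.0, 0.0, 0.0, -0.08, -0.18, 0.0, -0.9, 0.0, 0.0, 0.0, -0.1, -0.16, 0.0, -0.9, 0.0, 0.0, 0.0, -0.12, -0.15, 0.0, -0.9, 0.0, 0.0, 0.0, -0.15, -0.13, 0.0, -0.9, 0.0, 0.0, 0.0, -0.16, -0.11, 0.0, -0.9, 0.0, 0.0, 0.0, -0.17, -0.09, 0.0, -0.9, 0.0, 0.0, 0.0, -0.18, -0.06, 0.0, -0.9, 0.0, 0.0, 0.0, -0.19, -0.03, 0.0, -0.9]
```

View pics/w17.png

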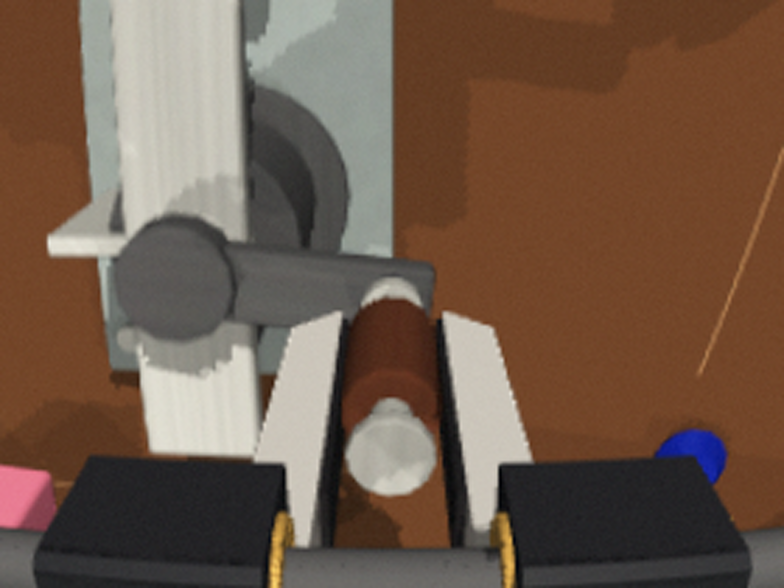

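Emit:
{"fn": "drive_tool", "kwargs": {
  "commands": [0,0,0,-0.01,-0.13,0,-0.9,0,0,0,-0.02,-0.19,0,-0.9,0,0,0,-0.05,-0.19,0,-0.9,0,0,0,-0.08,-0.18,0,-0.9,0,0,0,-0.1,-0.16,0,-0.9,0,0,0,-0.12,-0.15,0,-0.9,0,0,0,-0.15,-0.13,0,-0.9,0,0,0,-0.16,-0.11,0,-0.9,0,0,0,-0.17,-0.09,0,-0.9,0,0,0,-0.18,-0.06,0,-0.9,0,0,0,-0.19,-0.03,0,-0.9]
}}

```text
time: 21.83
tcp_pos: [0.5581, -0.1159, 0.1158]
eef_rot: [0.002, 0.636, 0.772, -0.001]
ft_force: [3.4, -2.9, -0.5]
gripper_width: 0.0195
```

```bash
python3 -c "
from plan import *
s=state();t=th(s['tcp_pos'])%6.283;print(t)
plan(5.9,8,t0=t)"
```

```text
4.7824825869745835
now [ 0.5581 -0.1159  0.1158] th -1.501 r 0.0538 F [ 3.4 -2.9 -0.5] w 0.0195 t 21.83
[0.0, 0.0, 0.0, -0.19, -0.04, 0.0, -0.9, 0.0, 0.0, 0.0, -0.19, 0.02, 0.0, -0.9, 0.0, 0.0, 0.0, -0.19, 0.04, 0.0, -0.9, 0.0, 0.0, 0.0, -0.18, 0.07, 0.0, -0.9, 0.0, 0.0, 0.0, -0.16, 0.09, 0.0, -0.9, 0.0, 0.0, 0.0, -0.16, 0.12, 0.0, -0.9, 0.0, 0.0, 0.0, -0.13, 0.13, 0.0, -0.9, 0.0, 0.0, 0.0, -0.12, 0.15, 0.0, -0.9]
```

Emit:
{"fn": "drive_tool", "kwargs": {
  "commands": [0,0,0,-0.19,-0.01,0,-0.9,0,0,0,-0.19,0.02,0,-0.9,0,0,0,-0.19,0.04,0,-0.9,0,0,0,-0.18,0.07,0,-0.9,0,0,0,-0.16,0.09,0,-0.9,0,0,0,-0.16,0.12,0,-0.9,0,0,0,-0.13,0.13,0,-0.9,0,0,0,-0.12,0.15,0,-0.9,0,0,0,0,0,0,-0.9]
}}

```text
time: 22.58
tcp_pos: [0.5025, -0.0858, 0.1148]
eef_rot: [-0.003, 0.635, 0.773, -0.0]
ft_force: [-2.9, 0.2, -0.8]
gripper_width: 0.0192
```

```bash
python3 -c "
from plan import *
s=state();t=th(s['tcp_pos'])%6.283;print(t)
plan(6.30,4,t0=t)"
```

```text
6.032920221528124
now [ 0.5025 -0.0858  0.1148] th -0.25 r 0.0543 F [-2.9  0.2 -0.8] w 0.0192 t 22.58
[0.0, 0.0, 0.0, -0.05, 0.08, 0.0, -0.9, 0.0, 0.0, 0.0, -0.03, 0.08, 0.0, -0.9, 0.0, 0.0, 0.0, -0.03, 0.09, 0.0, -0.9, 0.0, 0.0, 0.0, -0.02, 0.09, 0.0, -0.9]
```

Emit:
{"fn": "drive_tool", "kwargs": {
  "commands": [0,0,0,-0.05,0.08,0,-0.9,0,0,0,-0.03,0.09,0,-0.9,0,0,0,-0.02,0.1,0,-0.9,0,0,0,0,0.09,0,-0.9,0,0,0,0,0,0,-0.9,0,0,0,0,0,0,-0.9,0,0,0,0,0,0,-0.9,0,0,0,0,0,0,-0.9]
}}

```text
time: 23.25
tcp_pos: [0.498, -0.0729, 0.1144]
eef_rot: [-0.003, 0.635, 0.772, -0.001]
ft_force: [-6.4, -1.9, -0.5]
gripper_width: 0.0194
```

```bash
python3 -c "
from plan import *
plan(0,1);print(state()['dq'])
s,im=snap('wrist','w18',(180,460,120,330),2.8)
snap('scene','s18',(250,400,160,280),5)
snap('top','t18',(240,400,120,240),5)"
```

```text
now [ 0.498  -0.0729  0.1144] th 0.001 r 0.0545 F [-6.4 -1.9 -0.5] w 0.0194 t 23.25
[0.0, 0.0, 0.0, -0.01, -0.0, 0.0, -0.9]
[ 2.13686882e-03 -4.34890817e-04  4.28373831e-05 -1.16013644e-03
 -2.01167466e-04  1.65254297e-03  1.38964928e-04]
```

View pics/w18.png

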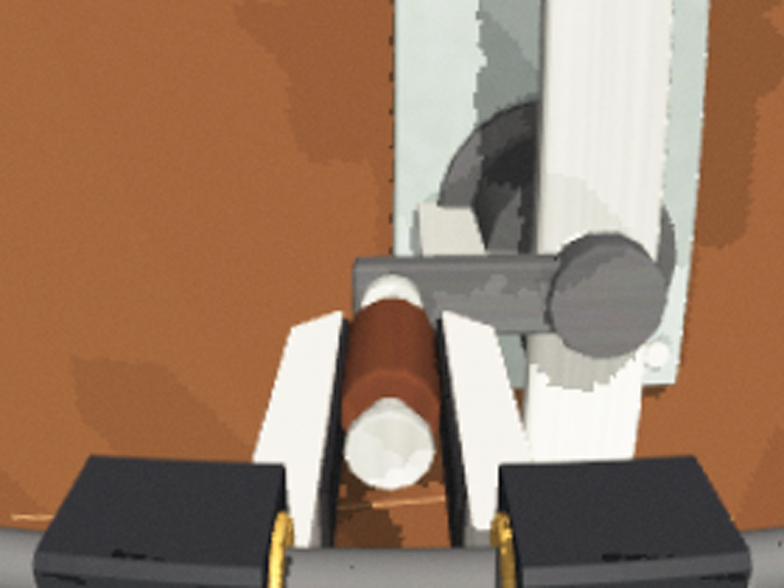

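View pics/s18.png

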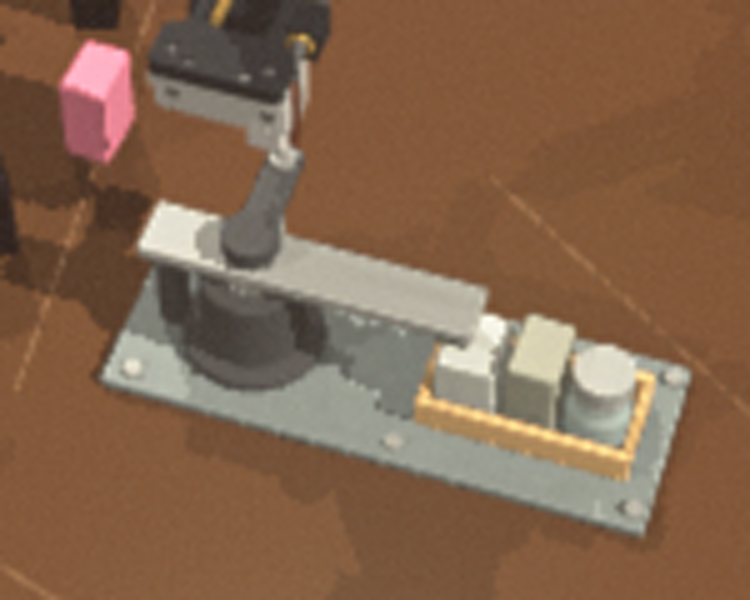

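View pics/t18.png

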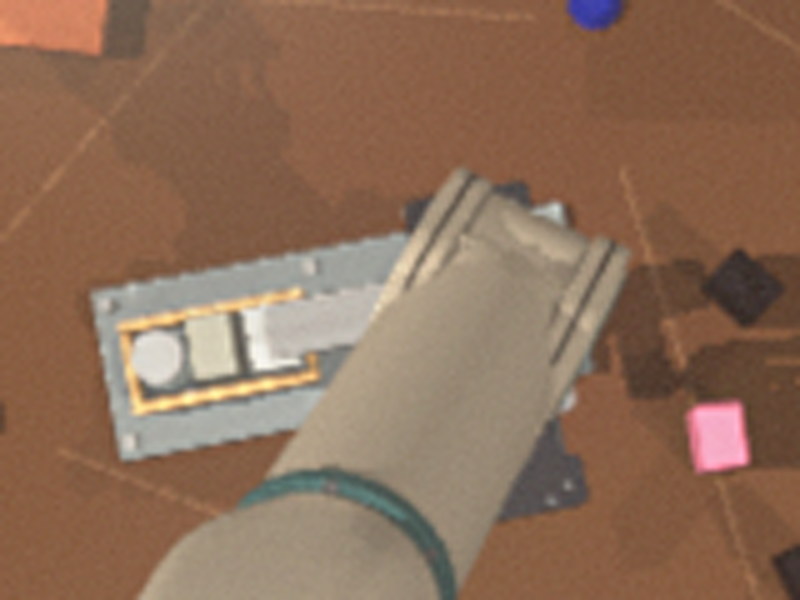

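```bash
python3 -c "
from cell import *
print(state()['ft_force'],state()['gripper_width']);print(sign_off());s=state();print(s['time'],s['tcp_pos'],s['gripper_width'])"
```

```text
[-6.81391757 -1.25667801 -0.48248724] 0.019428244317690472
the job is handed in; nothing more can be done
None
the job is handed in; nothing more can be done
```

I've handed the job in at about 23 s: the soapstone block stands released in the gap, and the bolt is started. The hand-in gave no verdict. I couldn't read the bolt and clamp joint values, so those checks come from the pictures and the arm's position.

- **Block:** the last scene and top pictures show it upright and square between the jar and the metal block. Both of those are still in place, and I saw no sign of any other object having moved.
- **Backward turn:** I led the crank from about turn 1.36 back to about -0.09. The bar dropped there, by roughly 5 mm in the scene picture (6 mm expected).
- **Forward turn:** one full turn forward left the crank over the rib again, within about 0.1 rad. The bar is then roughly 10–12 mm below where it was before the drop (12 mm expected).
- **Final hold:** at hand-in the arm was still and gripping the wooden handle. The opening was 19.4 mm on the 20 mm handle with the grip set to 40 N, and about 7 N of side force was left at the wrist.

**What went wrong or disagreed:**
- **First grasp missed:** it slipped off the top of the block and shifted it a few millimetres on the table. The fingertips looked about 30 mm shorter than described, so I went lower and the second grasp held.
- **Bolt axis:** my estimates of its position differed by 1–2 mm, and I adjusted it slightly before the forward turn.

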